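# Read the thumb latches round and punch the batch card

### The arm

A 6-joint arm with a two-finger parallel gripper is mounted at the origin on the work surface. World frame = base frame: x ahead of the robot, y to its left, z up, the work surface at z = 0. Lengths are in mm, angles in rad, forces in N, time in s.
With the tool pointing down it reaches from about 400 to 925 mm from the base axis. Payload 12.5 kg.
Tool frame: the origin (TCP) lies at the centre of the arm's flange, where the gripper is bolted on; the fingertips stand 190 mm ahead of it and the grasp point (between the pads) lies 171 mm ahead of it; z points along the fingers, y is the direction in which the jaws open and shut (so a half turn about z gives the same grasp; the last joint's range is limited). The gripper opens to 95 mm and grips with 3 to 60 N. Pads are 20 mm wide; open, the fingers measure 119 mm over their backs; the gripper's body (75 mm by 180 mm) begins 59 mm behind the grasp point.
Start: joints at [1.171, 0.491, 1.559, -0, 1.092, -0.106], TCP at [180.971, 598.226, 404.761] pointing down, gripper open.
Joint ranges: [-3.1, 3.1], [-0.84, 2.19], [0.05, 2.79], [-1.13, 4.28], [0.06, 2.93], [-2.69, 2.69]. Speed limits (rad/s): [2.22, 2.22, 2.79, 3.14, 3.14, 3.14].

### API

Orientations are given as [roll, pitch, yaw] about the fixed x, y, z axes, in that order (R = Rz(yaw) Ry(pitch) Rx(roll)).
In Python, from cell import env gives the robot as it stands.
- The arm moves only by the shell command python3 -m pendant 'ROWS'. ROWS is JSON, a list of rows, each an object of numbers: "x", "y", "z": the shift along the tool's x, y, z in units of 150 mm (1.0 is 150 mm); "rx", "ry", "rz": the turn, a rotation vector about the tool's x, y, z in units of 45 degrees (1.0 is 45 degrees); "jaw": the opening, from 0 (shut) to 1 (fully open). In form: [{"x": .., "y": .., "z": .., "rx": .., "ry": .., "rz": .., "jaw": ..}, ...]. A call has 1 to 10 rows; each row is the pose to reach, as a shift and turn from the pose commanded when the call began, along the tool's axes at that moment; what a row does not reach only later rows make up. A row lasts 1/8 s, in which the tool goes at most 62.5 mm and 10.7 degrees, less where a joint would pass 70% of its speed; a pose out of reach is approached as far as the arm can. A call with a number of a shift or a turn outside -1 to 1 is refused whole. A call with a gripper value outside its range is refused whole. The fingers move at their own pace and stop on an object; the grip force is fixed at half the most. Time passes only in rows, so rows that repeat a pose let the fingers close. It gives the time, the measured TCP pose, the force and the opening at its end, in the units of the state.
- env.state(): the state, without advancing time (a new reading comes with each control period).
- env.read_camera(name): name is "scene" or "top" or "wrist"; returns a dict with "img" (420x560x3 uint8, red, green, blue), "fx", "fy", "cx", "cy" (pixels), "rvec" (rotation vector, rad) and "tvec" (3), from world to camera coordinates, as OpenCV has them. Camera axes: x right, y down, z forward; pixel columns grow to the right and rows downward; lengths in mm; the calibration is good to about 2 mm. A picture is of the moment at which its call begins. There is no depth.
- env.job_done(): hands the job in, once; it reports no verdict.
The state is a dict: "t": time; "joints": joint angles; "qvel": joint speeds; "tau": joint torques, N m; "eef_pos": TCP position; "tcp_rot": TCP orientation; "ft_force": force on the tool from outside, world axes, zero at the start; "moment": the same for the moment, N m; "opening": opening from 0.0 (shut) to 1.0 (fully open).
Only numpy, scipy, OpenCV 4.12 (cv2) and the standard library are available. Lean on these libraries where they do the work, as an engineer would, in place of code of your own. Each camera call takes 0.05 s, during which the arm holds its last target.

### The job

Read in the thumb latches that stand on the turntable, one after another: the black one first, then the brass, then the nickel, passing over any that is missing. Hold each up to the reader and turn it so that its red, then its white, then its blue spot faces the lens squarely at the reader's focus, keeping each there for a second and never bumping the reader, and then stand the latch upright on its foot in the green tray. When all are in the tray, press the punch's treadle down to its stop, hold it a moment and let it spring back up; leave the other things on the bench alone.

Things in the scene. Friction and masses are not known exactly. Their poses are not given: they have to be found in the camera images.
- latch_black: thumb latch case of blackened iron (near black), 40 (x) x 44 (y) x 80 mm tall incl. its foot plate 60 x 60 x 8 mm, 0.3 kg; may be absent. Starts upright, any yaw, on turntable (310 mm iron disc, fixed, flat top at 28 mm). Origin: centre of underside, z to its top. 12 x 16 x 10 mm bolt on top; thumb piece on the back (+x), 36 mm up. Spots (20 mm) on +y red, -x white, -y blue
- latch_black_red (a point): centre of the red spot, on the surface of the black latch's +y side, outward is the latch's +y; 26 mm above its underside
- latch_black_white (a point): centre of the white spot, on the surface of the black latch's front side, outward is the latch's -x; 26 mm above its underside
- latch_black_blue (a point): centre of the blue spot, on the surface of the black latch's -y side, outward is the latch's -y; 26 mm above its underside
- latch_brass: thumb latch case of brass (yellow metal), 40 (x) x 44 (y) x 80 mm tall incl. its foot plate 60 x 60 x 8 mm, 0.3 kg; may be absent. Starts upright, any yaw, on turntable (310 mm iron disc, fixed, flat top at 28 mm). Origin: centre of underside, z to its top. 12 x 16 x 10 mm bolt on top; thumb piece on the back (+x), 36 mm up. Spots (20 mm) on +y red, -x white, -y blue
- latch_brass_red (a point): centre of the red spot, on the surface of the brass latch's +y side, outward is the latch's +y; 26 mm above its underside
- latch_brass_white (a point): centre of the white spot, on the surface of the brass latch's front side, outward is the latch's -x; 26 mm above its underside
- latch_brass_blue (a point): centre of the blue spot, on the surface of the brass latch's -y side, outward is the latch's -y; 26 mm above its underside
- latch_nickel: thumb latch case of nickel plated (silver grey), 40 (x) x 44 (y) x 80 mm tall incl. its foot plate 60 x 60 x 8 mm, 0.3 kg; may be absent. Starts upright, any yaw, on turntable (310 mm iron disc, fixed, flat top at 28 mm). Origin: centre of underside, z to its top. 12 x 16 x 10 mm bolt on top; thumb piece on the back (+x), 36 mm up. Spots (20 mm) on +y red, -x white, -y blue
- latch_nickel_red (a point): centre of the red spot, on the surface of the nickel latch's +y side, outward is the latch's +y; 26 mm above its underside
- latch_nickel_white (a point): centre of the white spot, on the surface of the nickel latch's front side, outward is the latch's -x; 26 mm above its underside
- latch_nickel_blue (a point): centre of the blue spot, on the surface of the nickel latch's -y side, outward is the latch's -y; 26 mm above its underside
- reader: optical reader bolted to the bench: grey box 60 x 60 mm on a 90 x 80 mm foot, 74 mm tall, with a black round lens barrel (38 mm across) on its front (-x) face; origin under its centre on the bench; the lens, its glass 36 mm in front of the origin and 50 mm above the bench, looks along the reader's -x, level
- reader_focus (a point): the reader's focus: the point straight in front of the lens, 40 mm from its glass, 50 mm above the bench; a spot is read when it is held at this point with its side facing the lens
- tray: green open tray fixed to the bench, outside 160 (x) x 270 (y) x 22 mm tall, walls and floor 5 mm thick; origin at the centre of its underside on the bench; room for three latches along y, 75 mm apart
- treadle (a joint): angle of the card punch's treadle (blue base 130 x 70 mm, cheeks 55 mm high): a steel spring plate 100 x 50 mm hinged 46 mm above the bench at the base's far end and reaching level toward the robot: 0 = up at rest, 0.30 rad = down on its stop; it grows as the plate is pressed down, the spring pushes back with about 4 N at the top and 11 N at the stop (at the pad) and brings it back up when let go
- treadle_pad (a point): middle of the black rubber pad (40 x 44 mm) on the treadle's free end, at its upper surface, 80 mm from the hinge, 52 mm above the bench at rest; it sinks about 24 mm to the stop
- knob: loose nickel cabinet knob, 32 mm across and 32 mm tall; a bystander, to be left where it is; origin under its centre
- catch: loose chrome spring catch, 50 x 20 x 18 mm; a bystander, to be left where it is; origin under its centre
- offcut: loose pine door stile offcut, 100 x 45 x 34 mm; a bystander, to be left where it is; origin under its centre
- driver: screwdriver lying on the bench, loose, about 200 mm long; a bystander, to be left where it is; origin under its centre
- oil: small oil bottle, 44 mm across, 100 mm tall; a bystander, to be left where it is; origin under its centre
- screws: amber jar of screws, 60 mm across, 60 mm tall; a bystander, to be left where it is; origin under its centre
- strike: loose brass strike plate, 70 x 28 mm, 14 mm high; a bystander, to be left where it is; origin under its centre
Things that resemble listed ones, but are neither listed nor needed, are in the scene too. There is more than one size of the latch_brass; the job needs the middle-sized.

How it is judged:
By the outcome, as a careful person would: the job done as asked, in the order asked, and still so for the second after the job is handed in, with the robot touching nothing.
Of latch_black, latch_brass, latch_nickel only 2 to 3 are there at a start; the rules pass over those that are not, and their reading is None.
At some moment in a run one of latch_black, latch_brass, latch_nickel may be knocked a few centimetres aside while the robot is not near it.
It also fails if it takes over 210 s, if anything falls off the work surface, if the arm or the gripper's body presses on something with over 40 N, if the wrist force passes 120 N, or if a joint passes its speed limit or range.

## Working session

There is one attempt and no reset: what is moved stays moved. The work goes in short steps, Python scripts to look and compute and a shell command to move; the robot and the scene stay as the last step left them, time stands still between calls to the robot, and variables do not carry over. Pictures are saved under pics/ and viewed, and the job is handed in when it is done.

```bash
ls; mkdir -p pics; python3 - <<'E'
from cell import env
import cv2
print(env.state())
for n in ["scene","top","wrist"]:
    c=env.read_camera(n); cv2.imwrite(f"pics/{n}0.png",c["img"][:,:,::-1]); print(n,{k:c[k] for k in c if k!="img"})
E
```

```text
pics
{'t': 0.0, 'joints': array([ 1.17136567e+00,  4.91562175e-01,  1.55947687e+00, -2.36956722e-05,
        1.09172226e+00, -1.05603553e-01]), 'qvel': array([ 0.00072867, -0.00176948, -0.0016104 ,  0.00019948,  0.00101593,
        0.00031928]), 'tau': array([-3.21597417e-04, -6.12654161e+01, -2.58187509e+01,  6.92765415e-02,
        4.82253497e-02, -7.85105476e-05]), 'eef_pos': array([180.97614072, 598.17974161, 404.15056253]), 'tcp_rot': array([-3.14042830e+00, -1.02286341e-04,  2.84777642e+00]), 'ft_force': array([-0.18969552, -0.01835624,  0.89242704]), 'moment': array([-0.02096181,  0.00468199,  0.03776177]), 'opening': 1.0031052522628663}
scene {'fx': 528.6887517592584, 'fy': 528.6887517592584, 'cx': 272.87322110484774, 'cy': 208.27644419557447, 'rvec': array([ 2.06920912,  1.18440441, -0.51543976]), 'tvec': array([-181.30551208, -276.89230968, 1774.27645679])}
top {'fx': 430.54120473362826, 'fy': 430.54120473362826, 'cx': 282.73816703431936, 'cy': 209.03128005482156, 'rvec': array([ 2.19461423, -2.18062647,  0.0798302 ]), 'tvec': array([ -84.99606546,  496.98435615, 1456.88029633])}
wrist {'fx': 345.36490110988734, 'fy': 345.36490110988734, 'cx': 288.8723062274808, 'cy': 202.65015841272134, 'rvec': array([-2.34964183, -1.74500586, -0.22480195]), 'tvec': array([-625.89206661,  -28.35675957,  389.8977858 ])}
```

View pics/scene0.png

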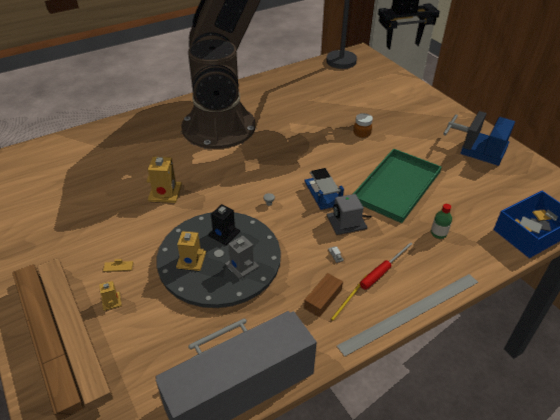

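View pics/top0.png

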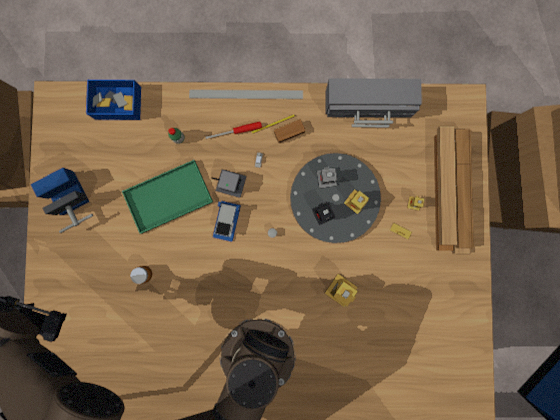

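View pics/wrist0.png

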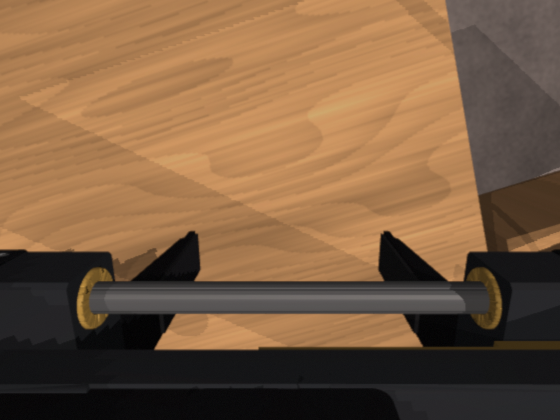

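```bash
cat > h.py <<'E'
from cell import env
import cv2, numpy as np
from scipy.spatial.transform import Rotation as R
def snap(n,f):
    c=env.read_camera(n); cv2.imwrite("pics/"+f+".png",c["img"][:,:,::-1]); return c
def ray(c,u,v):
    Rm=cv2.Rodrigues(np.array(c["rvec"]))[0]; t=np.array(c["tvec"])
    o=-Rm.T@t; d=Rm.T@np.array([(u-c["cx"])/c["fx"],(v-c["cy"])/c["fy"],1]); return o,d
def at(c,u,v,z):
    o,d=ray(c,u,v); return o+d*(z-o[2])/d[2]
def proj(c,P):
    K=np.array([[c["fx"],0,c["cx"]],[0,c["fy"],c["cy"]],[0,0,1]])
    return cv2.projectPoints(np.array(P,float).reshape(-1,1,3),np.array(c["rvec"]),np.array(c["tvec"]),K,None)[0].reshape(-1,2)
def crop(c,f,u0,v0,u1,v1,s):
    im=c["img"][v0:v1,u0:u1,::-1]; im=cv2.resize(im,None,fx=s,fy=s,interpolation=cv2.INTER_CUBIC)
    cv2.imwrite("pics/"+f+".png",im)
def load(n):
    import pickle; return pickle.load(open(n,"rb"))
E
python3 - <<'E'
from h import *
import pickle
c=snap("top","top1"); s=snap("scene","scene1")
pickle.dump((c,s),open("cams.pkl","wb"))
crop(c,"t_table",280,145,430,315,5 if 0 else 4)
crop(c,"t_left",115,145,265,275,5)
crop(s,"s_table",140,140,290,305,4)
crop(s,"s_right",290,110,450,240,5)
E
```

```text
(no output)
```

View pics/t_table.png

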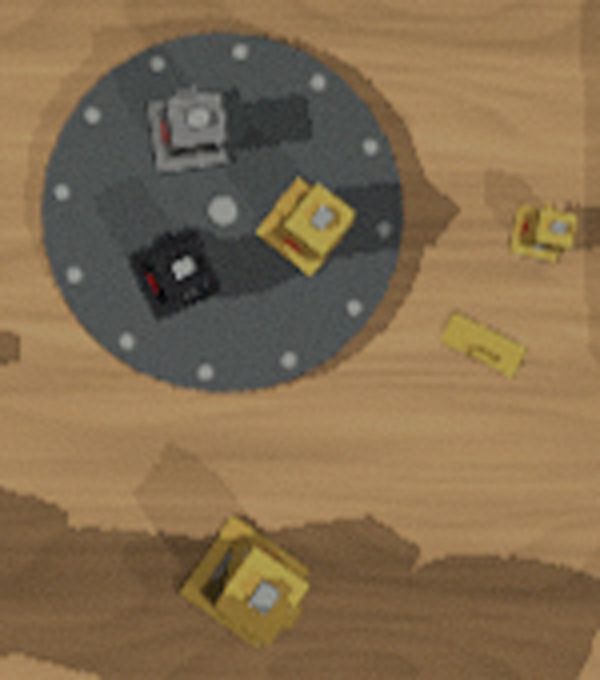

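View pics/t_left.png

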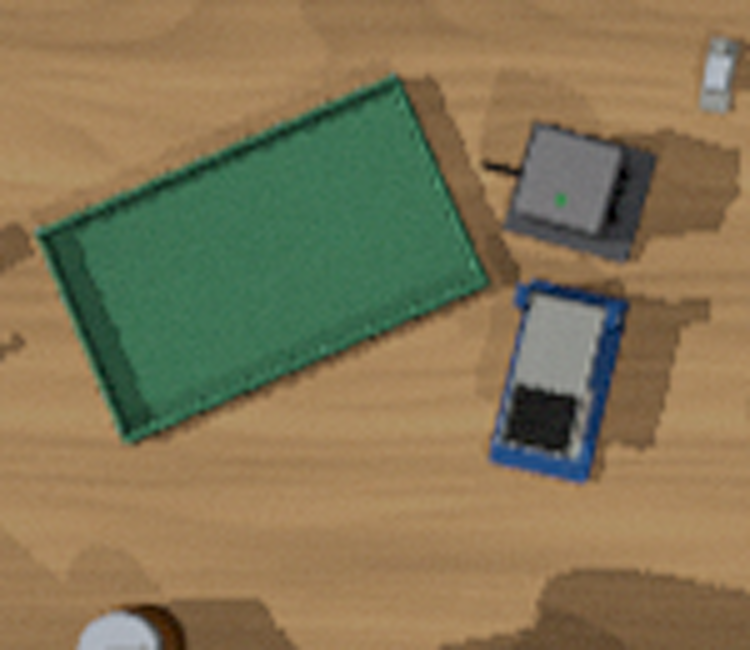

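View pics/s_table.png

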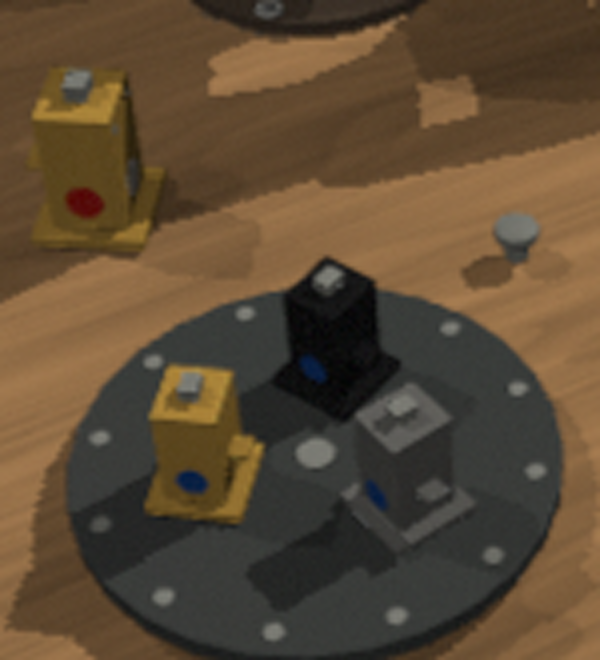

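View pics/s_right.png

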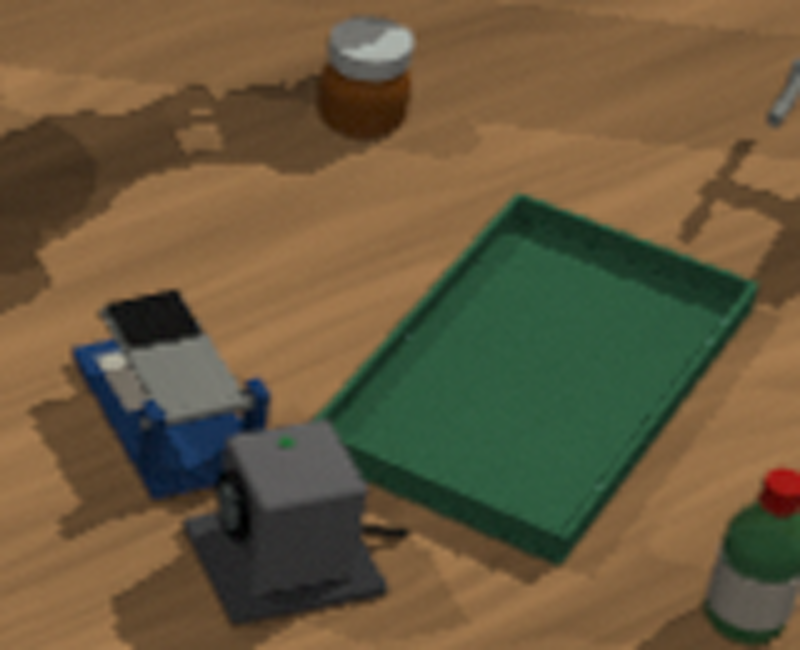

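```bash
cat >> h.py <<'E'
def tri(cs,pts):
    A=np.zeros((3,3));b=np.zeros(3);L=[]
    for c,(u,v) in zip(cs,pts):
        o,d=ray(c,u,v); d=d/np.linalg.norm(d); M=np.eye(3)-np.outer(d,d); A+=M;b+=M@o; L.append((M,o))
    p=np.linalg.solve(A,b); return p,[np.linalg.norm(M@(p-o)) for M,o in L]
E
python3 - <<'E'
from h import *
c,s=load("cams.pkl")
for n,a,b in [("black",(325.75,211.75),(222,209.75)),("brass",(360.75,199.25),(187.5,236)),("nickel",(329.5,174.5),(240.5,242))]:
    print(n,tri([c,s],[a,b]),at(c,*a,118),at(s,*b,118))
T=lambda x,y:(115+x/5,145+y/5)
S=lambda x,y:(290+x/5,110+y/5)
print("tray rim top", [at(c,*T(*p),22).round() for p in [(398,77),(490,287),(127,442),(38,235)]])
print("tray rim scene", [at(s,*S(*p),22).round() for p in [(565,552),(325,420),(520,197),(755,288)]])
print("reader box top", [at(c,*T(*p),74).round() for p in [(537,123),(622,147),(600,236),(515,207)]])
print("reader box scene", [at(s,*S(*p),74).round() for p in [(230,443),(323,423),(365,483),(270,507)]])
print("reader foot", [at(c,*T(*p),8).round() for p in [(657,155),(628,262),(505,228)]])
print("pad top", [at(c,*T(*p),52).round() for p in [(518,384),(582,390),(572,452),(505,443)]])
print("pad scene", [at(s,*S(*p),52).round() for p in [(103,308),(180,292),(202,333),(127,348)]])
E
```

```text
black (array([ 483.24106143, -219.37122148,  110.74419044]), [np.float64(0.14985813735416842), np.float64(0.1498581373540841)]) [ 482.711419   -218.75656457  118.        ] [ 490.4700076  -222.23307428  118.        ]
brass (array([ 524.34253905, -330.90956776,  112.63551026]), [np.float64(0.8799678359601131), np.float64(0.8799678359600572)]) [ 523.48629526 -330.73085908  118.        ] [ 529.86512365 -331.70460457  118.        ]
nickel (array([ 603.80373018, -231.30053559,  111.09165849]), [np.float64(0.3933747193743629), np.float64(0.3933747193742561)]) [ 602.58056489 -230.87712528  118.        ] [ 609.88137411 -233.71526295  118.        ]
tray rim top [array([663., 222.,  22.]), array([518., 157.,  22.]), array([411., 401.,  22.]), array([552., 466.,  22.])]
tray rim scene [array([678., 215.,  22.]), array([528., 169.,  22.]), array([422., 398.,  22.]), array([563., 461.,  22.])]
reader box top [array([623., 119.,  74.]), array([608.,  63.,  74.]), array([548.,  76.,  74.]), array([567., 133.,  74.])]
reader box scene [array([562.,  75.,  74.]), array([574., 127.,  74.]), array([623., 117.,  74.]), array([612.,  64.,  74.])]
reader foot [array([612.,  45.,   8.]), array([537.,  64.,   8.]), array([561., 149.,   8.])]
pad top [array([451., 132.,  52.]), array([447.,  89.,  52.]), array([406.,  95.,  52.]), array([412., 140.,  52.])]
pad scene [array([411.,  95.,  52.]), array([422., 141.,  52.]), array([459., 131.,  52.]), array([448.,  87.,  52.])]
```

```bash
cat >> h.py <<'E'
def delta(x,y,z,yaw_deg):
    """units to go from measured pose to TCP world target with tool down, yaw deg"""
    st=env.state(); Rc=R.from_euler("xyz",st["tcp_rot"]); p=np.array(st["eef_pos"])
    d=Rc.inv().apply(np.array([x,y,z])-p)/150
    Rt=R.from_euler("xyz",[np.pi,0,np.radians(yaw_deg)])
    rv=np.degrees((Rc.inv()*Rt).as_rotvec())/45
    return d.round(3),rv.round(3)
E
python3 - <<'E'
from h import *
w=env.read_camera("wrist"); st=env.state()
o,d=ray(w,w["cx"],w["cy"]); Rc=R.from_euler("xyz",st["tcp_rot"])
print(Rc.inv().apply(o-st["eef_pos"]),Rc.inv().apply(d))
print(Rc.inv().as_matrix()@cv2.Rodrigues(w["rvec"])[0].T)
print(np.degrees(st["tcp_rot"]))
print(delta(300,500,405,180))
E
```

```text
[71.91195511  1.04892522 20.23160476] [-2.54068318e-01  5.70401267e-04  9.67186107e-01]
[[ 5.77637888e-04 -9.67186102e-01 -2.54068318e-01]
 [ 9.99999737e-01  4.47397709e-04  5.70401267e-04]
 [-4.38014595e-04 -2.54068580e-01  9.67186107e-01]]
[-1.79980632e+02 -1.30398062e-03  1.63163936e+02]
(array([-0.949, -0.397, -0.003]), array([-0.   , -0.   , -0.374]))
```

```bash
python3 - <<'E'
from h import *
print(delta(300,520,450,145)); print(delta(400,450,450,125))
c,s=load("cams.pkl"); print(at(c,335.75,197.75,28))
E
```

```text
(array([-0.911, -0.269, -0.303]), array([-0.   ,  0.   ,  0.404]))
(array([-1.684, -0.523, -0.303]), array([-0.   ,  0.   ,  0.848]))
[ 536.49326634 -262.17726247   28.        ]
```

```bash
python3 -m pendant '[{"x":-0.45,"y":-0.13,"z":-0.15,"rz":0.2,"jaw":1},{"x":-0.91,"y":-0.27,"z":-0.3,"rz":0.4,"jaw":1},{"x":-0.95,"y":-0.3,"z":-0.3,"rz":0.6,"jaw":1},{"x":-1,"y":-0.35,"z":-0.3,"rz":0.85,"jaw":1}]'
python3 - <<'E'
from h import *
print(delta(470,350,470,110)); print(delta(480,310,470,115))
E
```

```text
(array([-2.324, -1.026, -0.436]), array([-0.   ,  0.   ,  1.181]))
(array([-2.465, -1.262, -0.436]), array([-0.  ,  0.  ,  1.07]))invalid input
```

```bash
python3 -m pendant '[{"x":-0.45,"y":-0.13,"z":-0.15,"rx":0,"ry":0,"rz":0.2,"jaw":1},{"x":-0.91,"y":-0.27,"z":-0.3,"rx":0,"ry":0,"rz":0.4,"jaw":1},{"x":-0.95,"y":-0.3,"z":-0.3,"rx":0,"ry":0,"rz":0.6,"jaw":1},{"x":-1,"y":-0.35,"z":-0.3,"rx":0,"ry":0,"rz":0.85,"jaw":1}]'
python3 - <<'E'
from h import *
print(env.state()); print(delta(470,350,470,110)); 
E
```

```text
t: 0.8
eef_pos: [310.9, 503.4, 450.4]
tcp_rot: [3.14, -0.0, 2.181]
ft_force: [-0.3, -0.1, 0.2]
opening: 0.997
{'t': 0.8, 'joints': array([ 9.05903036e-01,  4.00802741e-01,  1.58411376e+00, -1.63124743e-04,
        1.15546565e+00,  2.95643914e-01]), 'qvel': array([-0.10338312, -0.05663084,  0.11949598,  0.00566861, -0.04914343,
        1.38309868]), 'tau': array([-7.59010781e-01, -5.64477074e+01, -2.80206424e+01, -4.40359348e-02,
        1.64180403e-01, -2.70222299e+00]), 'eef_pos': array([310.90362823, 503.36475562, 450.39217064]), 'tcp_rot': array([ 3.14039116e+00, -2.09828378e-04,  2.18112130e+00]), 'ft_force': array([-0.30954424, -0.09802055,  0.24489684]), 'moment': array([-0.00578856, -0.03384807, -0.01012783]), 'opening': 0.9971495969883615}
(array([-1.446,  0.283, -0.131]), array([ 0.001, -0.   ,  0.333]))
```

```bash
python3 -m pendant '[{"x":-0.4,"y":0.1,"z":-0.05,"rx":0,"ry":0,"rz":0.2,"jaw":1},{"x":-0.8,"y":0.2,"z":-0.1,"rx":0,"ry":0,"rz":0.33,"jaw":1},{"x":-1,"y":0.25,"z":-0.13,"rx":0,"ry":0,"rz":0.33,"jaw":1},{"x":-1,"y":0.25,"z":-0.13,"rx":0,"ry":0,"rz":0.33,"jaw":1}]'
python3 - <<'E'
from h import *
print(delta(520,150,470,70)); 
c=snap("wrist","w1")
E
```

```text
t: 1.3
eef_pos: [428.2, 402.7, 469.4]
tcp_rot: [3.141, -0.0, 1.927]
ft_force: [-0.4, -0.5, -0.6]
opening: 0.999
(array([-1.792, -0.014, -0.004]), array([ 0.001, -0.   ,  0.898]))
```

View pics/w1.png

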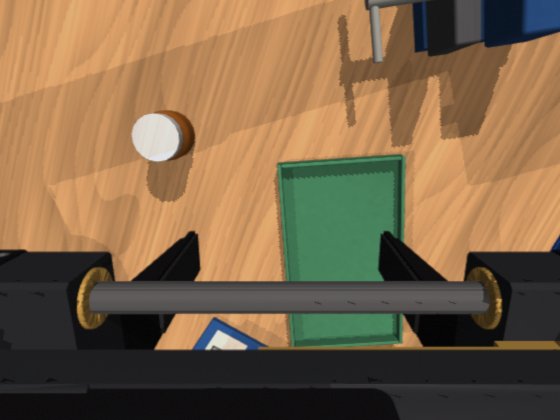

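```bash
python3 - <<'E'
from h import *
c=env.read_camera("wrist")
print("tray", [at(c,*p,22).round(1) for p in [(278,163),(403,155),(402,342),(293,347)]])
E
python3 -m pendant '[{"x":-0.4,"y":0,"z":0,"rx":0,"ry":0,"rz":0.2,"jaw":1},{"x":-0.8,"y":0,"z":0,"rx":0,"ry":0,"rz":0.4,"jaw":1},{"x":-1,"y":0,"z":0,"rx":0,"ry":0,"rz":0.45,"jaw":1},{"x":-1,"y":0,"z":0,"rx":0,"ry":0,"rz":0.45,"jaw":1}]'
python3 - <<'E'
from h import *
print(delta(510,20,470,90)); 
E
```

```text
tray [array([410.7, 409.5,  22. ]), array([551.7, 472.9,  22. ]), array([664.8, 230.4,  22. ]), array([521.8, 167.9,  22. ])]
t: 1.9
eef_pos: [479.5, 263.2, 469.2]
tcp_rot: [-3.141, -0.0, 1.575]
ft_force: [0.4, 0.5, -0.6]
opening: 0.996
(array([-1.622,  0.196, -0.005]), array([-0.   , -0.   ,  0.006]))
```

```bash

python3 -m pendant '[{"x":-0.4,"y":0.05,"z":0,"rx":0,"ry":0,"rz":0,"jaw":1},{"x":-0.8,"y":0.1,"z":0,"rx":0,"ry":0,"rz":0,"jaw":1},{"x":-1,"y":0.1,"z":0,"rx":0,"ry":0,"rz":0,"jaw":1}]'
python3 -m pendant '[{"x":-0.3,"y":0.08,"z":0,"rx":0,"ry":0,"rz":0,"jaw":1},{"x":-0.58,"y":0.1,"z":0,"rx":0,"ry":0,"rz":0,"jaw":1},{"x":-0.58,"y":0.1,"z":0,"rx":0,"ry":0,"rz":0,"jaw":1},{"x":-0.58,"y":0.1,"z":0,"rx":0,"ry":0,"rz":0,"jaw":1},{"x":-0.58,"y":0.1,"z":0,"rx":0,"ry":0,"rz":0,"jaw":1}]'
python3 - <<'E'
from h import *
import pickle
c=snap("wrist","w2"); pickle.dump(c,open("w2.pkl","wb")); print(env.state()["qvel"])
crop(c,"w2a",140,0,420,260,2.8)
E
```

```text
t: 2.28
eef_pos: [495.2, 113.3, 469.2]
tcp_rot: [3.142, -0.0, 1.578]
ft_force: [0.4, -0.2, 0.9]
opening: 1.0
t: 2.9
eef_pos: [510.8, 28.3, 469.2]
tcp_rot: [-3.142, -0.0, 1.579]
ft_force: [0.1, 0.2, -0.3]
opening: 1.001
[-0.0059444  -0.00111553  0.00171283 -0.00029604 -0.00067753 -0.00359581]
```

View pics/w2.png

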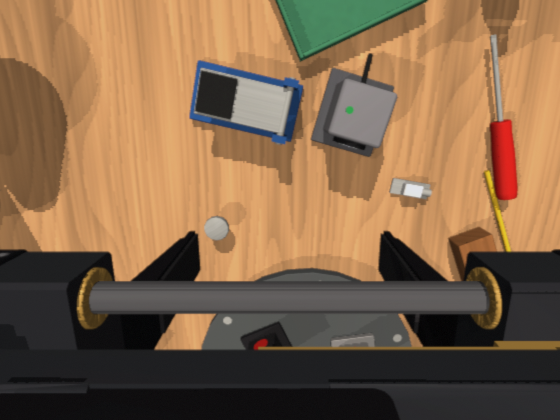

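View pics/w2a.png

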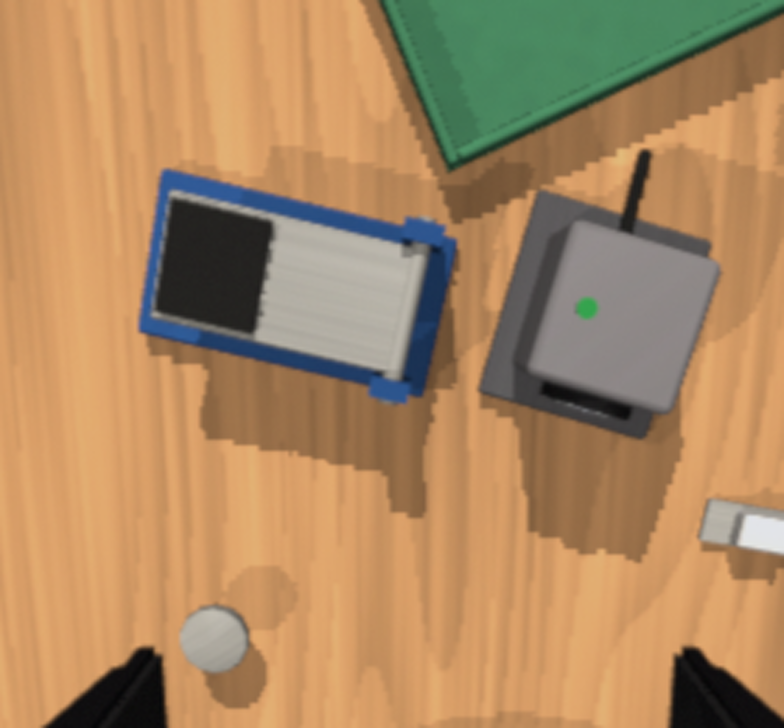

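```bash
cat >> h.py <<'E'
from scipy.optimize import least_squares
def fitpose(c,uv,loc,x0,free_z=False):
    """loc: model points; pose x,y,yaw(deg)"""
    uv=np.array(uv,float); loc=np.array(loc,float)
    def P(q):
        return R.from_euler("z",q[2],degrees=True).apply(loc)+np.array([q[0],q[1],0])
    f=lambda q:(proj(c,P(q))-uv).ravel()
    r=least_squares(f,x0); return r.x.round(2), np.abs(r.fun).reshape(-1,2).round(1).tolist()
E
python3 - <<'E'
from h import *
c=load("w2.pkl"); T=lambda x,y:(140+x/2.8,y/2.8)
print("box", [at(c,*T(*p),74).round(1) for p in [(578,220),(720,265),(667,412),(530,370)]])
print("foot", [at(c,*T(*p),8).round(1) for p in [(540,190),(710,242),(643,438),(482,390)]])
B=[(578,220),(720,265),(667,412),(530,370)]; F=[(540,190),(710,242),(643,438),(482,390)]
bl=[(30,30,74),(30,-30,74),(-30,-30,74),(-30,30,74)]
for h in (6,8,10,12):
  fl=[(45,40,h),(45,-40,h),(-45,-40,h),(-45,40,h)]
  print(h,fitpose(c,[T(*p) for p in B+F],bl+fl,[580,95,77]))
print("boxonly",fitpose(c,[T(*p) for p in B],bl,[580,95,77]))
print("green led",at(c,*T(587,308),74))
# treadle pad
print("pad",[at(c,*T(*p),52).round(1) for p in [(172,198),(273,222),(258,333),(157,308)]])
pl=[(-20,22,52),(20,22,52),(20,-22,52),(-20,-22,52)]
print(fitpose(c,[T(*p) for p in [(172,198),(273,222),(258,333),(157,308)]],pl,[430,115,-12]))
print("base",[at(c,*T(*p),10).round(1) for p in [(165,170),(455,240),(420,397),(140,332)]])
print("tray corner",at(c,*T(452,168),22), "knob",at(c,*T(214,640),32),"catch",at(c,410,189,18))
E
```

```text
box [array([568.6, 134.6,  74. ]), array([622. , 119.3,  74. ]), array([606.4,  65.1,  74. ]), array([553.1,  80.5,  74. ])]
foot [array([562. , 152.4,   8. ]), array([636.5, 131.9,   8. ]), array([613.2,  46.9,   8. ]), array([539.3,  67.9,   8. ])]
6 (array([587.76,  99.66,  74.36]), [[1.5, 2.2], [2.8, 1.2], [1.9, 2.3], [2.2, 1.6], [0.7, 1.0], [1.1, 0.1], [0.3, 0.9], [1.9, 0.5]])
8 (array([587.62,  99.65,  74.36]), [[1.6, 2.2], [2.6, 1.2], [1.7, 2.3], [2.3, 1.6], [0.6, 1.2], [1.5, 0.2], [0.5, 1.1], [1.9, 0.6]])
10 (array([587.47,  99.64,  74.36]), [[1.8, 2.1], [2.5, 1.2], [1.6, 2.3], [2.5, 1.6], [0.5, 1.4], [1.9, 0.3], [0.8, 1.3], [1.9, 0.7]])
12 (array([587.32,  99.64,  74.36]), [[1.9, 2.1], [2.3, 1.2], [1.5, 2.3], [2.6, 1.6], [0.4, 1.6], [2.2, 0.5], [1.0, 1.5], [2.0, 0.9]])
boxonly (array([587.52,  99.66,  73.93]), [[1.5, 2.3], [2.6, 0.9], [1.4, 2.4], [2.6, 1.3]])
green led [573.55275899 103.46338674  74.        ]
pad [array([415. , 143.2,  52. ]), array([453.7, 134.8,  52. ]), array([446.5,  92.9,  52. ]), array([406.7, 102.2,  52. ])]
(array([430.44, 118.24, -11.68]), [[0.3, 0.6], [0.7, 0.9], [0.8, 0.2], [0.2, 1.3]])
base [array([402.5, 158.8,  10. ]), array([526. , 131.7,  10. ]), array([511.5,  64.7,  10. ]), array([387.6,  92. ,  10. ])]
tray corner [523.77072941 158.999549    22.        ] knob [418.68820016 -43.55169214  32.        ] catch [665.20385867   7.08596549  18.        ]
```

```bash

python3 -m pendant '[{"x":-0.35,"y":0,"z":0,"rx":0,"ry":0,"rz":0.2,"jaw":1},{"x":-0.7,"y":0,"z":0,"rx":0,"ry":0,"rz":0.4,"jaw":1},{"x":-1,"y":0,"z":0,"rx":0,"ry":0,"rz":0.6,"jaw":1},{"x":-1,"y":0,"z":0,"rx":0,"ry":0,"rz":0.8,"jaw":1},{"x":-1,"y":0,"z":0,"rx":0,"ry":0,"rz":1,"jaw":1}]'
python3 - <<'E'
from h import *
print(delta(480,-262,480,0)); 
E
```

```text
t: 3.58
eef_pos: [511.9, -123.1, 469.1]
tcp_rot: [-3.141, -0.0, 0.786]
ft_force: [-0.8, 0.7, -0.3]
opening: 0.999
(array([-0.805,  0.504, -0.073]), array([-0., -0.,  1.]))
```

```bash

python3 -m pendant '[{"x":-0.3,"y":0.2,"z":0,"rx":0,"ry":0,"rz":0.2,"jaw":1},{"x":-0.6,"y":0.4,"z":0,"rx":0,"ry":0,"rz":0.4,"jaw":1},{"x":-0.8,"y":0.5,"z":-0.07,"rx":0,"ry":0,"rz":0.6,"jaw":1},{"x":-0.8,"y":0.5,"z":-0.07,"rx":0,"ry":0,"rz":0.8,"jaw":1},{"x":-0.8,"y":0.5,"z":-0.07,"rx":0,"ry":0,"rz":1,"jaw":1},{"x":-0.8,"y":0.5,"z":-0.07,"rx":0,"ry":0,"rz":1,"jaw":1},{"x":-0.8,"y":0.5,"z":-0.07,"rx":0,"ry":0,"rz":1,"jaw":1}]'
python3 - <<'E'
from h import *
import pickle
c=snap("wrist","w3"); pickle.dump(c,open("w3.pkl","wb")); print(env.state()["qvel"])
crop(c,"w3a",140,0,420,290,2.8)
E
```

```text
t: 4.45
eef_pos: [480.9, -260.8, 479.7]
tcp_rot: [-3.141, -0.0, 0.01]
ft_force: [0.2, -0.2, 0.1]
opening: 1.001
[-0.00295256 -0.00051141  0.00231255 -0.00123745 -0.00298572  0.01132906]
```

View pics/w3.png

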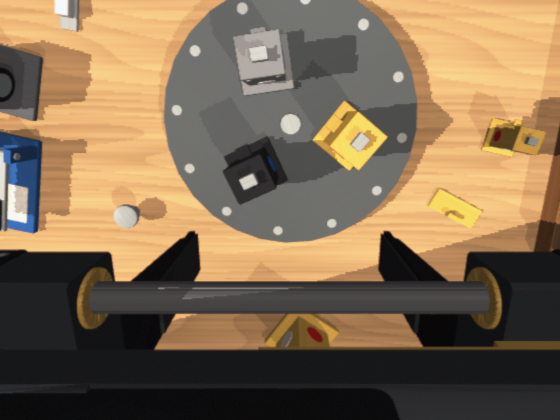

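View pics/w3a.png

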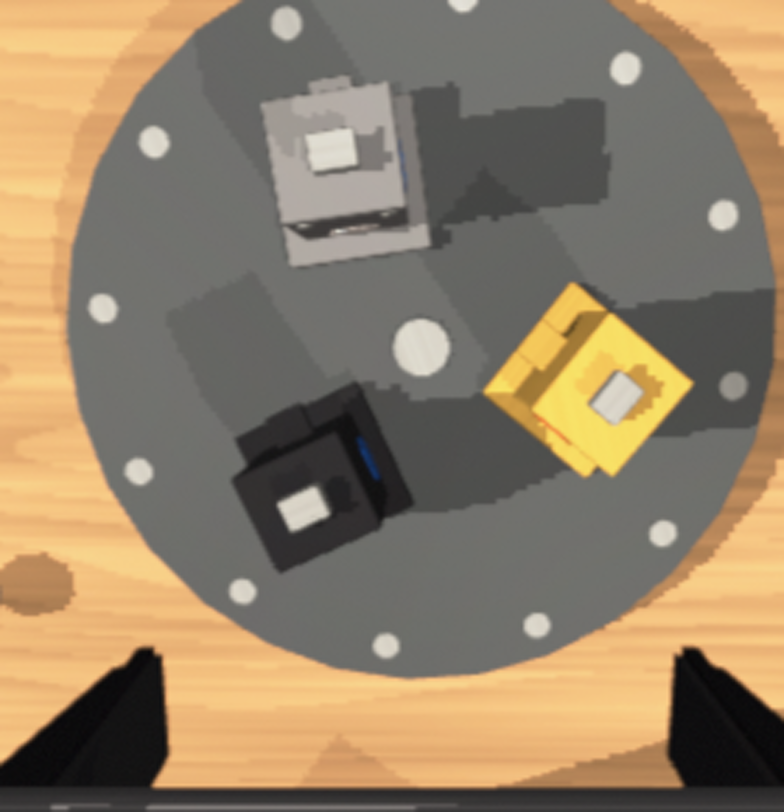

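```bash
python3 - <<'E'
from h import *
c=load("w3.pkl"); T=lambda x,y:(140+x/2.8,y/2.8)
top=lambda:[(20,22,108),(20,-22,108),(-20,-22,108),(-20,22,108)]
D={"black":([(235,481),(340,435),(383,523),(280,572)],[(357,382),(412,505)],[(30,-30,36),(30-60,-30,36)],25),
"nickel":([(262,102),(388,82),(408,207),(282,224)],[(430,246),(290,267)],[(-30,-30,36),(-30,30,36)],9),
"brass":([(533,405),(613,312),(693,383),(612,476)],[(573,282),(485,392)],[(30,-30,36),(30,30,36)],48)}
for n,(a,f,fl,y) in D.items():
    A=[T(*p) for p in a]; F=[T(*p) for p in f]
    print(n,[at(c,*p,108).round(0) for p in A],[at(c,*p,36).round() for p in F])
    print(fitpose(c,A,top(),[530,-260,y])); print(fitpose(c,A+F,top()+fl,[530,-260,y])); print(fitpose(c,F,fl,[530,-260,y]))
E
```

```text
black [array([ 492., -192.,  108.]), array([ 509., -231.,  108.]), array([ 476., -247.,  108.]), array([ 457., -208.,  108.])] [array([ 523., -233.,   36.]), array([ 469., -257.,   36.])]
(array([ 483.32, -219.65,   25.11]), [[1.2, 0.6], [0.1, 1.9], [1.2, 1.7], [0.2, 1.1]])
(array([ 483.25, -219.21,   25.09]), [[1.6, 0.5], [0.5, 1.9], [0.7, 1.7], [0.3, 1.1], [0.5, 0.4], [1.5, 0.2]])
(array([ 483.47, -217.81,   24.26]), [[0.2, 0.4], [0.2, 0.4]])
nickel [array([ 619., -206.,  108.]), array([ 626., -248.,  108.]), array([ 587., -255.,  108.]), array([ 581., -212.,  108.])] [array([ 579., -264.,   36.]), array([ 570., -205.,   36.])]
(array([ 603.29, -230.43,    8.73]), [[0.7, 0.4], [0.9, 0.5], [0.0, 0.1], [0.2, 0.9]])
(array([ 603.44, -230.33,    8.62]), [[0.8, 0.6], [0.9, 0.7], [0.2, 0.0], [0.4, 0.7], [0.6, 0.4], [0.1, 0.5]])
(array([ 603.92, -229.95,    8.71]), [[0.3, 0.0], [0.3, 0.1]])
brass [array([ 520., -301.,  108.]), array([ 553., -328.,  108.]), array([ 529., -358.,  108.]), array([ 495., -331.,  108.])] [array([ 565., -324.,   36.]), array([ 519., -288.,   36.])]
(array([ 524.16, -329.2 ,   50.79]), [[1.0, 0.5], [0.1, 0.9], [0.9, 0.2], [0.0, 0.3]])
(array([ 523.91, -329.31,   51.35]), [[0.9, 1.1], [0.1, 0.7], [1.0, 0.1], [0.3, 0.6], [0.6, 0.9], [1.0, 0.2]])
(array([ 523.56, -329.86,   52.17]), [[0.5, 0.6], [0.5, 0.6]])
```

```bash

M='[{"x":0,"y":0,"z":0,"rx":0,"ry":0,"rz":-0.25,"jaw":1},{"x":0,"y":0,"z":0,"rx":0,"ry":0,"rz":-0.5,"jaw":1},{"x":0,"y":0,"z":0,"rx":0,"ry":0,"rz":-0.75,"jaw":1},{"x":0,"y":0,"z":0,"rx":0,"ry":0,"rz":-1,"jaw":1}]'
python3 -m pendant '[{"x":0,"y":-0.1,"z":0,"rx":0,"ry":0,"rz":-0.25,"jaw":1},{"x":0,"y":-0.2,"z":0,"rx":0,"ry":0,"rz":-0.5,"jaw":1},{"x":0,"y":-0.27,"z":0,"rx":0,"ry":0,"rz":-0.75,"jaw":1},{"x":0,"y":-0.27,"z":0,"rx":0,"ry":0,"rz":-1,"jaw":1}]'
python3 -m pendant '[{"x":0,"y":0,"z":0,"rx":0,"ry":0,"rz":-0.25,"jaw":1},{"x":0,"y":0,"z":0.1,"rx":0,"ry":0,"rz":-0.5,"jaw":1},{"x":0,"y":0,"z":0.2,"rx":0,"ry":0,"rz":-0.75,"jaw":1},{"x":0,"y":0,"z":0.3,"rx":0,"ry":0,"rz":-1,"jaw":1}]'
python3 -m pendant '[{"x":0,"y":0,"z":0,"rx":0,"ry":0,"rz":-0.25,"jaw":1},{"x":0,"y":0,"z":0.1,"rx":0,"ry":0,"rz":-0.5,"jaw":1},{"x":0,"y":0,"z":0.2,"rx":0,"ry":0,"rz":-0.75,"jaw":1},{"x":0,"y":0,"z":0.3,"rx":0,"ry":0,"rz":-1,"jaw":1}]'
python3 -m pendant '[{"x":0,"y":0,"z":0,"rx":0,"ry":0,"rz":-0.25,"jaw":1},{"x":0,"y":0,"z":0,"rx":0,"ry":0,"rz":-0.5,"jaw":1},{"x":0,"y":0,"z":0,"rx":0,"ry":0,"rz":-0.75,"jaw":1},{"x":0,"y":0,"z":0,"rx":0,"ry":0,"rz":-1,"jaw":1}]'
python3 - <<'E'
from h import *
print(delta(483.3,-219.3,330,205), env.state()["joints"]); 
E
```

```text
t: 5.0
eef_pos: [480.5, -219.9, 479.8]
tcp_rot: [3.142, -0.0, 0.765]
ft_force: [-0.1, -0.5, -0.2]
opening: 1.002
t: 5.5
eef_pos: [480.5, -220.5, 434.3]
tcp_rot: [3.141, 0.0, 1.514]
ft_force: [-0.3, -0.8, -0.2]
opening: 0.996
t: 6.0
eef_pos: [480.5, -220.6, 389.3]
tcp_rot: [3.141, 0.0, 2.264]
ft_force: [-0.8, -0.0, -0.5]
opening: 0.999
t: 6.5
eef_pos: [480.6, -220.6, 389.7]
tcp_rot: [3.141, 0.0, 3.014]
ft_force: [0.1, 0.3, 0.2]
opening: 1.001
(array([-0.017,  0.011,  0.398]), array([ 0.   ,  0.   , -0.718])) [-5.55261592e-01  3.72235163e-01  1.81198044e+00  1.50941274e-04
  9.57346702e-01 -1.99890754e+00]
```

```bash

python3 -m pendant '[{"x":-0.017,"y":0.01,"z":0.1,"rx":0,"ry":0,"rz":-0.25,"jaw":1},{"x":-0.017,"y":0.01,"z":0.2,"rx":0,"ry":0,"rz":-0.5,"jaw":1},{"x":-0.017,"y":0.01,"z":0.3,"rx":0,"ry":0,"rz":-0.68,"jaw":1},{"x":-0.017,"y":0.01,"z":0.35,"rx":0,"ry":0,"rz":-0.68,"jaw":1},{"x":-0.017,"y":0.01,"z":0.35,"rx":0,"ry":0,"rz":-0.68,"jaw":1},{"x":-0.017,"y":0.01,"z":0.35,"rx":0,"ry":0,"rz":-0.68,"jaw":1}]'
python3 - <<'E'
from h import *
print(delta(483.3,-219.3,264,205), env.state()["joints"]); 
c=snap("wrist","w4")
print(proj(c,[[483.3,-219.3,108]]))
E
```

```text
t: 7.25
eef_pos: [483.3, -219.6, 337.7]
tcp_rot: [-3.141, 0.0, -2.745]
ft_force: [0.8, 0.6, -0.3]
opening: 1.003
(array([-0.   ,  0.002,  0.491]), array([-0.001,  0.001, -0.051])) [-5.50987444e-01  4.41804735e-01  1.86451353e+00  1.47689421e-04
  8.34629981e-01 -2.51853593e+00]
[[287.57506534 226.84639128]]
```

View pics/w4.png

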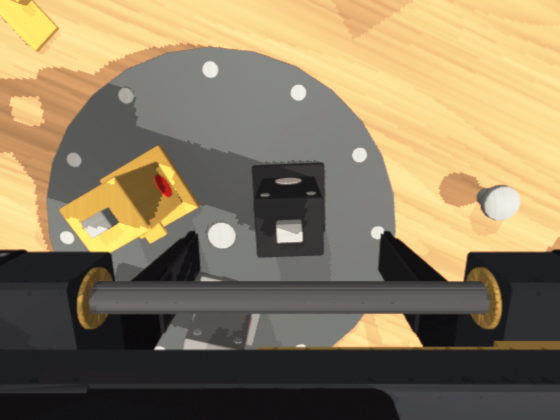

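```bash

python3 -m pendant '[{"x":0,"y":0,"z":0.25,"rx":0,"ry":0,"rz":-0.05,"jaw":1},{"x":0,"y":0,"z":0.49,"rx":0,"ry":0,"rz":-0.05,"jaw":1},{"x":0,"y":0,"z":0.49,"rx":0,"ry":0,"rz":-0.05,"jaw":1},{"x":0,"y":0,"z":0.49,"rx":0,"ry":0,"rz":-0.05,"jaw":0.2},{"x":0,"y":0,"z":0.49,"rx":0,"ry":0,"rz":-0.05,"jaw":0.2},{"x":0,"y":0,"z":0.49,"rx":0,"ry":0,"rz":-0.05,"jaw":0.2},{"x":0,"y":0,"z":0.49,"rx":0,"ry":0,"rz":-0.05,"jaw":0.2},{"x":0,"y":0,"z":0.49,"rx":0,"ry":0,"rz":-0.05,"jaw":0.2}]'
python3 - <<'E'
from h import *
print(env.state()); 
c=snap("wrist","w5")
E
```

```text
t: 8.3
eef_pos: [483.2, -219.6, 263.9]
tcp_rot: [-3.141, 0.0, -2.704]
ft_force: [-0.1, -0.6, 0.9]
opening: 0.531
{'t': 8.3, 'joints': array([-5.51074935e-01,  5.52299420e-01,  1.92689971e+00,  1.47684546e-04,
        6.62146237e-01, -2.55936789e+00]), 'qvel': array([-0.00086495,  0.00324519, -0.00010898, -0.00083861, -0.00032696,
       -0.00093138]), 'tau': array([ 7.08490668e-03, -5.59585905e+01, -1.64354718e+01, -5.43699798e-02,
        1.83313777e-02,  6.96334519e-04]), 'eef_pos': array([ 483.20776465, -219.61277001,  263.8993212 ]), 'tcp_rot': array([-3.14143606e+00,  2.11839317e-04, -2.70421247e+00]), 'ft_force': array([-0.06144999, -0.58128358,  0.89977278]), 'moment': array([0.06726121, 0.04592972, 0.00193547]), 'opening': 0.5310413468052407}
```

View pics/w5.png

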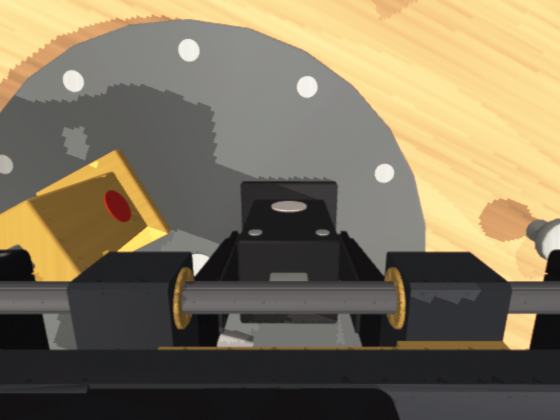

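```bash

python3 -m pendant '[{"x":0,"y":0,"z":0,"rx":0,"ry":0,"rz":0,"jaw":0.2},{"x":0,"y":0,"z":0,"rx":0,"ry":0,"rz":0,"jaw":0.2},{"x":0,"y":0,"z":0,"rx":0,"ry":0,"rz":0,"jaw":0.2},{"x":0,"y":0,"z":-0.2,"rx":0,"ry":0,"rz":0,"jaw":0.2},{"x":0,"y":0,"z":-0.4,"rx":0,"ry":0,"rz":0,"jaw":0.2},{"x":0,"y":0,"z":-0.4,"rx":0,"ry":0,"rz":0,"jaw":0.2}]'
python3 - <<'E'
from h import *
print(env.state()["joints"]); 
c=snap("wrist","w6")
print(delta(560,26,330,166))
E
```

```text
t: 9.1
eef_pos: [483.2, -219.6, 324.9]
tcp_rot: [-3.139, 0.002, -2.704]
ft_force: [0.7, 0.7, -4.4]
opening: 0.462
[-5.51037612e-01  4.59424352e-01  1.87753585e+00  1.37165181e-04
  8.01868215e-01 -2.55940473e+00]
(array([-1.158,  1.265, -0.043]), array([-0.   ,  0.001,  0.868]))
```

View pics/w6.png

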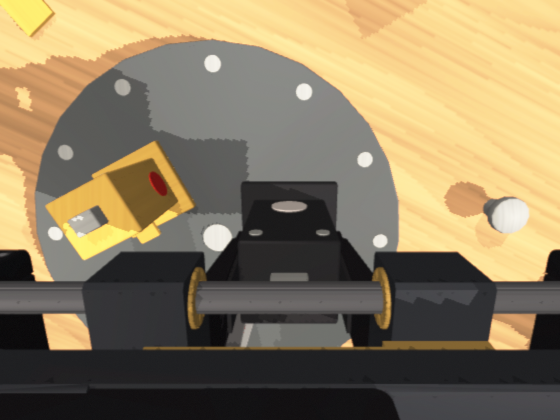

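```bash
cat >> h.py <<'E'
def tool_at(c,u,v,zt):
    """pixel-> tool frame point at tool z"""
    st=env.state(); Rc=R.from_euler("xyz",st["tcp_rot"]); p=np.array(st["eef_pos"])
    o,d=ray(c,u,v); o=Rc.inv().apply(o-p); d=Rc.inv().apply(d); return (o+d*(zt-o[2])/d[2]).round(1)
E
python3 - <<'E'
from h import *
c=env.read_camera("wrist"); crop(c,"w6a",220,160,360,260,5)
for p in [(242,182),(336,182)]: print(tool_at(c,*p,228),tool_at(c,*p,236))
E
```

```text
[ 29.  -27.9 228. ] [ 27.4 -29.  236. ]
[ 29.1  29.8 228. ] [ 27.5  31.  236. ]
```

View pics/w6a.png

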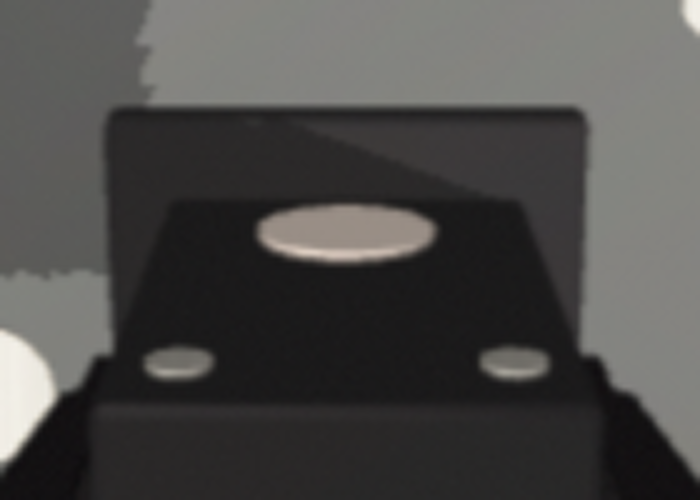

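```bash
python3 - <<'E'
from h import *
print(delta(520,-100,325,164.4))
E
```

```text
(array([-0.561,  0.617, -0.014]), array([ 0.001, -0.001,  0.904]))
```

```bash

python3 -m pendant '[{"x":-0.15,"y":0.16,"z":0,"rx":0,"ry":0,"rz":0.1,"jaw":0.2},{"x":-0.3,"y":0.33,"z":0,"rx":0,"ry":0,"rz":0.3,"jaw":0.2},{"x":-0.45,"y":0.5,"z":0,"rx":0,"ry":0,"rz":0.5,"jaw":0.2},{"x":-0.56,"y":0.62,"z":0,"rx":0,"ry":0,"rz":0.7,"jaw":0.2},{"x":-0.56,"y":0.62,"z":0,"rx":0,"ry":0,"rz":0.9,"jaw":0.2},{"x":-0.56,"y":0.62,"z":0,"rx":0,"ry":0,"rz":0.9,"jaw":0.2},{"x":-0.56,"y":0.62,"z":0,"rx":0,"ry":0,"rz":0.9,"jaw":0.2}]'
python3 - <<'E'
from h import *
print(delta(561.2,5.2,260,164.4))
E
```

```text
t: 10.07
eef_pos: [519.8, -100.0, 322.9]
tcp_rot: [3.141, -0.001, 2.875]
ft_force: [-0.1, 0.1, -3.9]
opening: 0.464
(array([-0.082,  0.75 ,  0.419]), array([ 0.   , -0.002,  0.007]))
```

```bash

python3 -m pendant '[{"x":-0.02,"y":0.2,"z":0.2,"rx":0,"ry":0,"rz":0,"jaw":0.2},{"x":-0.04,"y":0.4,"z":0.42,"rx":0,"ry":0,"rz":0,"jaw":0.2},{"x":-0.06,"y":0.55,"z":0.42,"rx":0,"ry":0,"rz":0.007,"jaw":0.2},{"x":-0.08,"y":0.68,"z":0.42,"rx":0,"ry":0,"rz":0.007,"jaw":0.2},{"x":-0.08,"y":0.75,"z":0.42,"rx":0,"ry":0,"rz":0.007,"jaw":0.2},{"x":-0.08,"y":0.75,"z":0.42,"rx":0,"ry":0,"rz":0.007,"jaw":0.2},{"x":-0.08,"y":0.75,"z":0.42,"rx":0,"ry":0,"rz":0.007,"jaw":0.2},{"x":-0.08,"y":0.75,"z":0.42,"rx":0,"ry":0,"rz":0.007,"jaw":0.2}]'
python3 - <<'E'
from h import *
print(delta(561.2,5.2,260,164.4))
c=snap("scene","s7"); crop(c,"s7a",290,150,400,260,6); c=snap("top","t7"); crop(c,"t7a",200,140,290,250,6); snap("wrist","w7")
E
```

```text
t: 11.08
eef_pos: [561.3, 4.8, 260.9]
tcp_rot: [3.142, 0.0, 2.866]
ft_force: [-0.3, 0.2, -3.3]
opening: 0.46
(array([0.001, 0.002, 0.006]), array([ 0.   ,  0.   , -0.004]))
```

View pics/s7a.png

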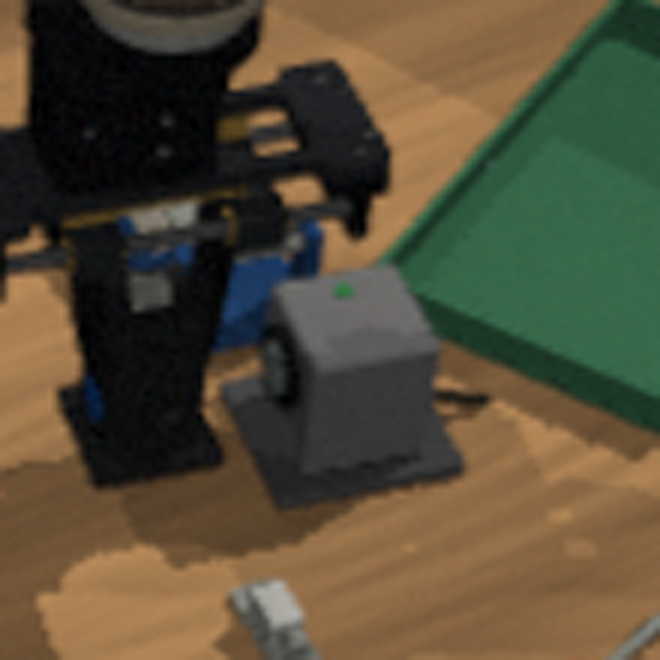

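View pics/w7.png

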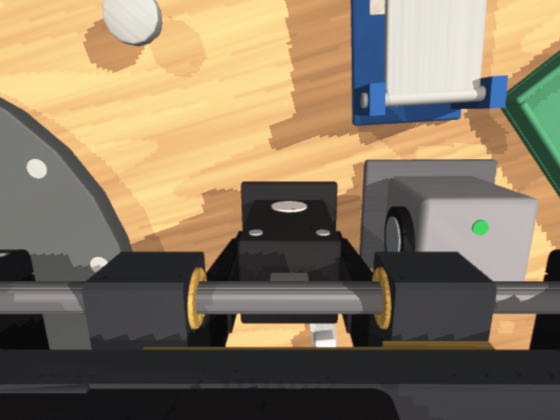

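```bash
python3 - <<'E'
from h import *
c=env.read_camera("wrist"); crop(c,"w7a",340,140,550,290,3.7)
print(tool_at(c,365,160,252),tool_at(c,496,161,252), tool_at(c,365,250,252))
E
```

```text
[ 40.6  52.3 252. ] [ 40.  140.5 252. ] [-24.3  56.  252. ]
```

View pics/w7a.png

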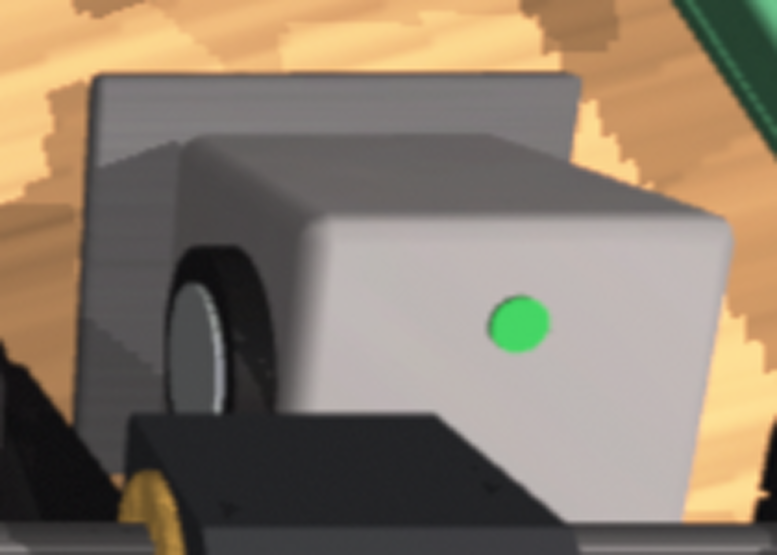

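View pics/t7a.png

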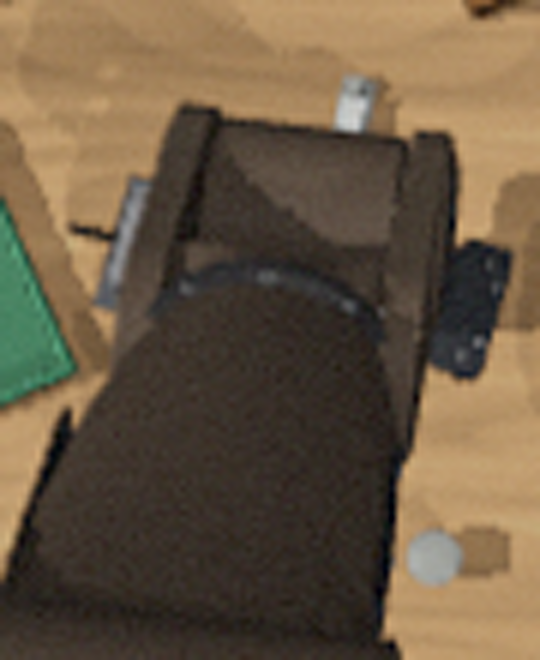

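```bash

python3 -m pendant '[{"x":0,"y":0,"z":0.006,"rx":0,"ry":0,"rz":-0.004,"jaw":0.2},{"x":0,"y":0,"z":0.006,"rx":0,"ry":0,"rz":-0.004,"jaw":0.2},{"x":0,"y":0,"z":0.006,"rx":0,"ry":0,"rz":-0.004,"jaw":0.2},{"x":0,"y":0,"z":0.006,"rx":0,"ry":0,"rz":-0.004,"jaw":0.2},{"x":0,"y":0,"z":0.006,"rx":0,"ry":0,"rz":-0.004,"jaw":0.2},{"x":0,"y":0,"z":0.006,"rx":0,"ry":0,"rz":-0.004,"jaw":0.2},{"x":0,"y":0,"z":0.006,"rx":0,"ry":0,"rz":-0.004,"jaw":0.2},{"x":0,"y":0,"z":0.006,"rx":0,"ry":0,"rz":-0.004,"jaw":0.2},{"x":0,"y":0,"z":0.006,"rx":0,"ry":0,"rz":-0.004,"jaw":0.2},{"x":0,"y":0,"z":0.006,"rx":0,"ry":0,"rz":-0.004,"jaw":0.2}]'
python3 -m pendant '[{"x":0,"y":0,"z":0,"rx":0,"ry":0,"rz":0,"jaw":0.2},{"x":0,"y":0,"z":0,"rx":0,"ry":0,"rz":0,"jaw":0.2},{"x":0,"y":0,"z":0,"rx":0,"ry":0,"rz":0.25,"jaw":0.2},{"x":0,"y":0,"z":0,"rx":0,"ry":0,"rz":0.5,"jaw":0.2},{"x":0,"y":0,"z":0,"rx":0,"ry":0,"rz":0.75,"jaw":0.2},{"x":0,"y":0,"z":0,"rx":0,"ry":0,"rz":1,"jaw":0.2}]'
python3 -m pendant '[{"x":0,"y":0,"z":0,"rx":0,"ry":0,"rz":0.25,"jaw":0.2},{"x":0,"y":0,"z":0,"rx":0,"ry":0,"rz":0.5,"jaw":0.2},{"x":0,"y":0,"z":0,"rx":0,"ry":0,"rz":0.75,"jaw":0.2},{"x":0,"y":0,"z":0,"rx":0,"ry":0,"rz":1,"jaw":0.2},{"x":0,"y":0,"z":0,"rx":0,"ry":0,"rz":1,"jaw":0.2},{"x":0,"y":0,"z":0,"rx":0,"ry":0,"rz":1,"jaw":0.2},{"x":0,"y":0,"z":0,"rx":0,"ry":0,"rz":1,"jaw":0.2}]'
python3 - <<'E'
from h import *
print(delta(561.7,7.1,260,74.4)); c=snap("wrist","w8")
E
```

```text
t: 12.52
eef_pos: [561.4, 5.4, 259.8]
tcp_rot: [3.142, -0.0, 2.87]
ft_force: [-0.5, 0.3, -3.1]
opening: 0.461
t: 13.28
eef_pos: [561.4, 5.5, 259.8]
tcp_rot: [3.142, -0.0, 2.114]
ft_force: [-0.6, 0.3, -3.2]
opening: 0.463
t: 14.15
eef_pos: [561.4, 5.4, 259.8]
tcp_rot: [-3.142, -0.0, 1.337]
ft_force: [-0.5, -0.6, -3.6]
opening: 0.458
(array([ 0.011, -0.001, -0.001]), array([-0.   , -0.   ,  0.049]))
```

View pics/w8.png

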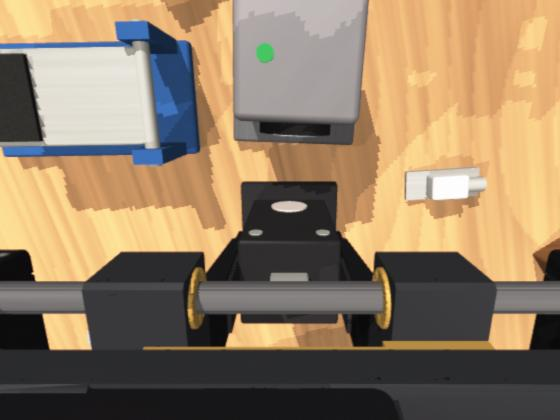

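```bash

python3 -m pendant '[{"x":0.011,"y":0,"z":0,"rx":0,"ry":0,"rz":0.04,"jaw":0.2},{"x":0.011,"y":0,"z":0,"rx":0,"ry":0,"rz":0.04,"jaw":0.2},{"x":0.011,"y":0,"z":0,"rx":0,"ry":0,"rz":0.04,"jaw":0.2}]'
python3 - <<'E'
from h import *
print(delta(561.7,7.1,260,74.4)); c=snap("wrist","w8"); crop(c,"w8a",200,0,380,260,3)
E
```

```text
t: 14.58
eef_pos: [561.8, 7.1, 259.8]
tcp_rot: [-3.142, -0.0, 1.303]
ft_force: [-0.7, -0.7, -3.3]
opening: 0.461
(array([-0.   , -0.001, -0.001]), array([-0.   , -0.   ,  0.006]))
```

View pics/w8a.png

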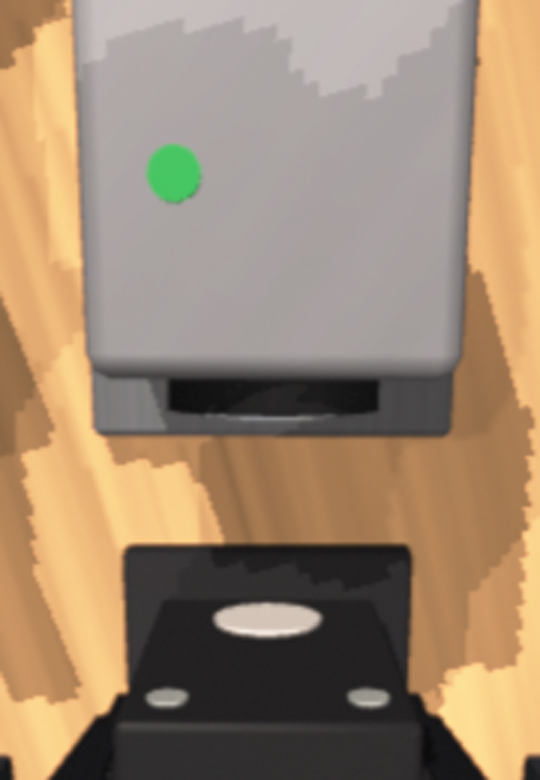

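```bash

python3 -m pendant '[{"x":0,"y":0,"z":0,"rx":0,"ry":0,"rz":0,"jaw":0.2},{"x":0,"y":0,"z":0,"rx":0,"ry":0,"rz":0,"jaw":0.2},{"x":0,"y":0,"z":0,"rx":0,"ry":0,"rz":0,"jaw":0.2},{"x":0,"y":0,"z":0,"rx":0,"ry":0,"rz":0,"jaw":0.2},{"x":0,"y":0,"z":0,"rx":0,"ry":0,"rz":0,"jaw":0.2},{"x":0,"y":0,"z":0,"rx":0,"ry":0,"rz":0,"jaw":0.2},{"x":0,"y":0,"z":0,"rx":0,"ry":0,"rz":0,"jaw":0.2},{"x":0,"y":0,"z":0,"rx":0,"ry":0,"rz":0,"jaw":0.2},{"x":0,"y":0,"z":0,"rx":0,"ry":0,"rz":0,"jaw":0.2},{"x":0,"y":0,"z":0,"rx":0,"ry":0,"rz":0,"jaw":0.2}]'
python3 -m pendant '[{"x":0,"y":0,"z":0,"rx":0,"ry":0,"rz":0,"jaw":0.2},{"x":0,"y":0,"z":0,"rx":0,"ry":0,"rz":0,"jaw":0.2},{"x":-0.013,"y":0,"z":0,"rx":0,"ry":0,"rz":0.25,"jaw":0.2},{"x":-0.013,"y":0,"z":0,"rx":0,"ry":0,"rz":0.5,"jaw":0.2},{"x":-0.013,"y":0,"z":0,"rx":0,"ry":0,"rz":0.75,"jaw":0.2},{"x":-0.013,"y":0,"z":0,"rx":0,"ry":0,"rz":1,"jaw":0.2}]'
python3 -m pendant '[{"x":0,"y":0,"z":0,"rx":0,"ry":0,"rz":0.25,"jaw":0.2},{"x":0,"y":0,"z":0,"rx":0,"ry":0,"rz":0.5,"jaw":0.2},{"x":0,"y":0,"z":0,"rx":0,"ry":0,"rz":0.75,"jaw":0.2},{"x":0,"y":0,"z":0,"rx":0,"ry":0,"rz":1,"jaw":0.2},{"x":0,"y":0,"z":0,"rx":0,"ry":0,"rz":1.0,"jaw":0.2},{"x":0,"y":0,"z":0,"rx":0,"ry":0,"rz":1.0,"jaw":0.2},{"x":0,"y":0,"z":0,"rx":0,"ry":0,"rz":1,"jaw":0.2}]'
python3 - <<'E'
from h import *
print(delta(561.2,5.2,260,-15.6)); c=snap("wrist","w9")
E
```

```text
t: 15.88
eef_pos: [561.8, 7.0, 259.8]
tcp_rot: [3.142, -0.0, 1.303]
ft_force: [0.2, 0.2, -3.3]
opening: 0.465
t: 16.62
eef_pos: [561.3, 5.2, 259.8]
tcp_rot: [-3.142, -0.0, 0.547]
ft_force: [-0.3, -0.3, -2.8]
opening: 0.46
t: 17.5
eef_pos: [561.3, 5.2, 259.8]
tcp_rot: [-3.142, 0.0, -0.23]
ft_force: [0.5, 0.6, -2.7]
opening: 0.456
(array([-0.   ,  0.   , -0.001]), array([-0.   ,  0.   ,  0.054]))
```

View pics/w9.png

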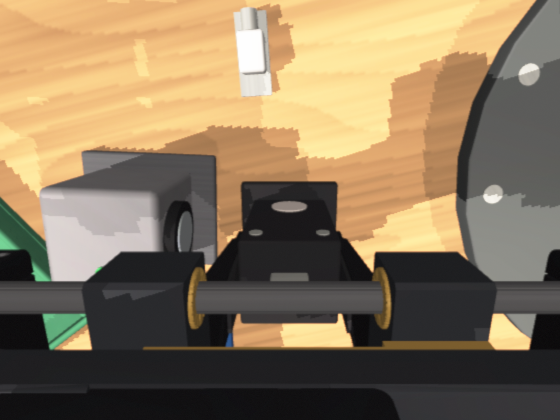

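```bash

python3 -m pendant '[{"x":0,"y":0,"z":0,"rx":0,"ry":0,"rz":0.05,"jaw":0.2},{"x":0,"y":0,"z":0,"rx":0,"ry":0,"rz":0.05,"jaw":0.2},{"x":0,"y":0,"z":0,"rx":0,"ry":0,"rz":0.05,"jaw":0.2},{"x":0,"y":0,"z":0,"rx":0,"ry":0,"rz":0.05,"jaw":0.2}]'
python3 -m pendant '[{"x":0,"y":0,"z":0,"rx":0,"ry":0,"rz":0,"jaw":0.2},{"x":0,"y":0,"z":0,"rx":0,"ry":0,"rz":0,"jaw":0.2},{"x":0,"y":0,"z":0,"rx":0,"ry":0,"rz":0,"jaw":0.2},{"x":0,"y":0,"z":0,"rx":0,"ry":0,"rz":0,"jaw":0.2},{"x":0,"y":0,"z":0,"rx":0,"ry":0,"rz":0,"jaw":0.2},{"x":0,"y":0,"z":0,"rx":0,"ry":0,"rz":0,"jaw":0.2},{"x":0,"y":0,"z":0,"rx":0,"ry":0,"rz":0,"jaw":0.2},{"x":0,"y":0,"z":0,"rx":0,"ry":0,"rz":0,"jaw":0.2},{"x":0,"y":0,"z":0,"rx":0,"ry":0,"rz":0,"jaw":0.2},{"x":0,"y":0,"z":0,"rx":0,"ry":0,"rz":0,"jaw":0.2}]'
python3 -m pendant '[{"x":0,"y":0,"z":-0.3,"rx":0,"ry":0,"rz":0,"jaw":0.2},{"x":0,"y":0,"z":-0.6,"rx":0,"ry":0,"rz":-0.23,"jaw":0.2},{"x":0,"y":0,"z":-0.7,"rx":0,"ry":0,"rz":-0.46,"jaw":0.2},{"x":0,"y":0,"z":-0.7,"rx":0,"ry":0,"rz":-0.7,"jaw":0.2},{"x":0,"y":0,"z":-0.7,"rx":0,"ry":0,"rz":-1,"jaw":0.2},{"x":0,"y":0,"z":-0.7,"rx":0,"ry":0,"rz":-1,"jaw":0.2}]'
python3 - <<'E'
from h import *
print(delta(507,380,365,29.4)); print(delta(507,380,365,114.5))
E
```

```text
t: 18.05
eef_pos: [561.3, 5.1, 259.8]
tcp_rot: [-3.141, -0.0, -0.271]
ft_force: [-0.3, 0.6, -3.4]
opening: 0.461
t: 19.3
eef_pos: [561.3, 5.2, 259.8]
tcp_rot: [-3.141, -0.0, -0.272]
ft_force: [-0.1, -0.5, -3.5]
opening: 0.461
t: 20.05
eef_pos: [561.2, 5.2, 364.9]
tcp_rot: [-3.142, -0.0, 0.517]
ft_force: [0.1, -0.4, -3.5]
opening: 0.461
(array([ 9.22e-01, -2.35e+00, -1.00e-03]), array([-0.   , -0.   ,  0.005]))
(array([ 9.22e-01, -2.35e+00, -1.00e-03]), array([-0.   , -0.   , -1.886]))
```

```bash

python3 -m pendant '[{"x":0.1,"y":-0.3,"z":0,"rx":0,"ry":0,"rz":-0.2,"jaw":0.2},{"x":0.2,"y":-0.6,"z":0,"rx":0,"ry":0,"rz":-0.4,"jaw":0.2},{"x":0.3,"y":-0.85,"z":0,"rx":0,"ry":0,"rz":-0.6,"jaw":0.2},{"x":0.39,"y":-1,"z":0,"rx":0,"ry":0,"rz":-0.8,"jaw":0.2},{"x":0.39,"y":-1,"z":0,"rx":0,"ry":0,"rz":-1,"jaw":0.2}]'
python3 - <<'E'
from h import *
print(delta(507,380,365,114.5))
E
```

```text
t: 20.68
eef_pos: [538.2, 166.3, 364.8]
tcp_rot: [-3.142, -0.0, 1.307]
ft_force: [0.4, 0.1, -3.4]
opening: 0.461
(array([ 1.321e+00, -5.730e-01, -1.000e-03]), array([ 0.   , -0.   , -0.881]))
```

```bash

python3 -m pendant '[{"x":0.2,"y":-0.1,"z":0,"rx":0,"ry":0,"rz":-0.2,"jaw":0.2},{"x":0.4,"y":-0.2,"z":0,"rx":0,"ry":0,"rz":-0.4,"jaw":0.2},{"x":0.6,"y":-0.3,"z":0,"rx":0,"ry":0,"rz":-0.6,"jaw":0.2},{"x":0.6,"y":-0.3,"z":0,"rx":0,"ry":0,"rz":-0.8,"jaw":0.2},{"x":0.6,"y":-0.3,"z":0,"rx":0,"ry":0,"rz":-0.85,"jaw":0.2},{"x":0.6,"y":-0.3,"z":0,"rx":0,"ry":0,"rz":-0.85,"jaw":0.2},{"x":0.6,"y":-0.3,"z":0,"rx":0,"ry":0,"rz":-0.85,"jaw":0.2}]'
python3 - <<'E'
from h import *
import pickle
print(env.state()["qvel"].round(3))
c=snap("wrist","w10"); pickle.dump(c,open("w10.pkl","wb"))
E
```

```text
t: 21.55
eef_pos: [519.3, 263.2, 364.8]
tcp_rot: [-3.142, -0.0, 1.965]
ft_force: [0.3, 0.9, -3.6]
opening: 0.463
[-0.002 -0.    -0.001 -0.    -0.    -0.002]
```

View pics/w10.png

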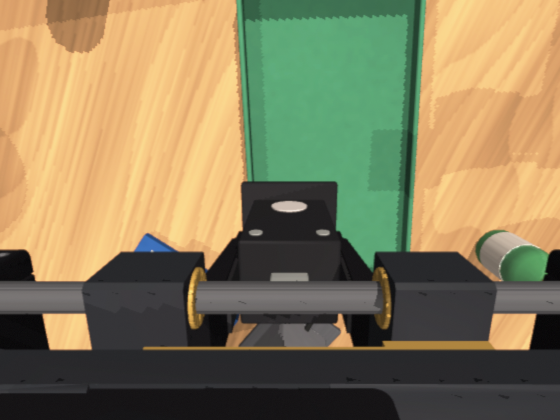

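```bash
python3 - <<'E'
from h import *
c=load("w10.pkl"); crop(c,"w10a",220,0,440,200,3.5)
E
```

```text
(no output)
```

View pics/w10a.png

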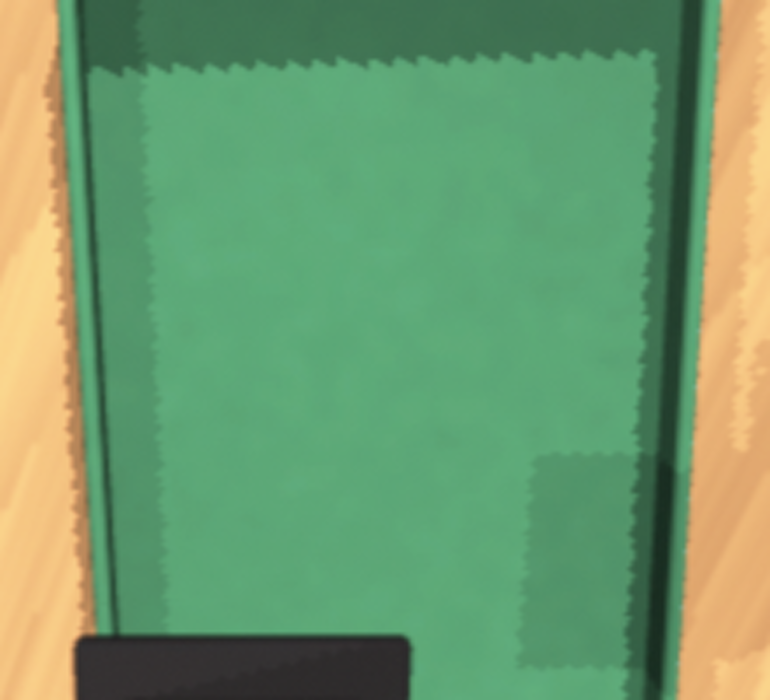

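```bash
python3 - <<'E'
from h import *
c=load("w10.pkl"); T=lambda x,y:(220+x/3.5,y/3.5)
a=[at(c,*T(*p),22) for p in [(60,10),(95,600)]]; b=[at(c,*T(*p),22) for p in [(720,10),(680,600)]]
for l in (a,b):
    d=l[0]-l[1]; print(l,np.degrees(np.arctan2(d[1],d[0])))
# near corner from w2: (523.8,159) = (-x,-y)? 
yaw=24.6; ex=np.array([np.cos(np.radians(yaw)),np.sin(np.radians(yaw))]); ey=np.array([-ex[1],ex[0]])
for p in a+b: print(p[:2]@ex)
w=load("w2.pkl"); k=at(w,140+452/2.8,168/2.8,22)[:2]; print(k@ex,k@ey)
t=[(663,222),(518,157),(411,401),(552,466)]; print([(np.array(p)@ex,np.array(p)@ey) for p in t])
E
```

```text
[array([417.52554201, 395.30261862,  22.        ]), array([476.18828973, 265.08708841,  22.        ])] 114.25180271882564
[array([563.43100309, 456.13426918,  22.        ]), array([621.68983556, 325.81592389,  22.        ])] 114.08703690624195
544.1861865068104
543.3182509098637
702.1717479186472
700.8937580503618
542.4197182691207 -73.46756292649843
[(np.float64(695.2378761800155), np.float64(-74.14374906019677)), (np.float64(536.3403888712645), np.float64(-72.88338127049806)), (np.float64(540.624638514766), np.float64(193.51227410884957)), (np.float64(695.8851813873288), np.float64(193.9170294881925))]
```

```bash
python3 - <<'E'
from h import *
print(delta(509.8,382.9,243,114.2))
E
```

```text
(array([0.761, 0.248, 0.812]), array([ 0.   , -0.   , -0.035]))
```

```bash

python3 -m pendant '[{"x":0.3,"y":0.1,"z":0,"rx":0,"ry":0,"rz":-0.03,"jaw":0.2},{"x":0.6,"y":0.2,"z":0.1,"rx":0,"ry":0,"rz":-0.03,"jaw":0.2},{"x":0.76,"y":0.25,"z":0.3,"rx":0,"ry":0,"rz":-0.03,"jaw":0.2},{"x":0.76,"y":0.25,"z":0.55,"rx":0,"ry":0,"rz":-0.03,"jaw":0.2},{"x":0.76,"y":0.25,"z":0.7,"rx":0,"ry":0,"rz":-0.03,"jaw":0.2},{"x":0.76,"y":0.25,"z":0.75,"rx":0,"ry":0,"rz":-0.03,"jaw":0.2},{"x":0.76,"y":0.25,"z":0.81,"rx":0,"ry":0,"rz":-0.03,"jaw":0.2},{"x":0.76,"y":0.25,"z":0.81,"rx":0,"ry":0,"rz":-0.03,"jaw":0.2}]'
python3 - <<'E'
from h import *
print(delta(509.8,382.9,241,114.2)); snap("wrist","w11")
E
```

```text
t: 22.6
eef_pos: [510.1, 382.9, 243.5]
tcp_rot: [3.141, -0.0, 1.99]
ft_force: [0.7, 0.8, -3.5]
opening: 0.456
(array([ 0.001, -0.002,  0.017]), array([ 0.   , -0.   , -0.004]))
```

View pics/w11.png

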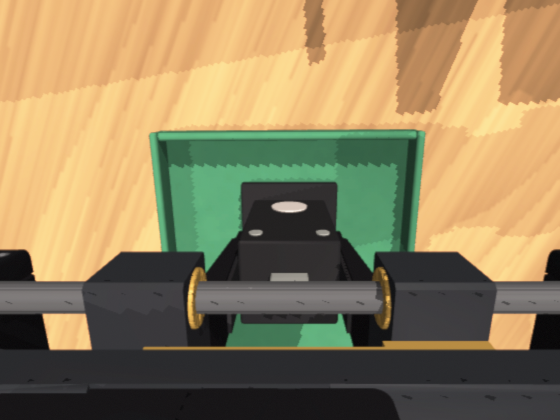

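```bash

python3 -m pendant '[{"x":0,"y":0,"z":0.01,"rx":0,"ry":0,"rz":0,"jaw":0.2},{"x":0,"y":0,"z":0.017,"rx":0,"ry":0,"rz":0,"jaw":0.2},{"x":0,"y":0,"z":0.017,"rx":0,"ry":0,"rz":0,"jaw":0.2}]'
```

```text
t: 23.02
eef_pos: [510.0, 383.0, 240.9]
tcp_rot: [3.141, -0.0, 1.99]
ft_force: [-0.5, 0.5, -4.6]
opening: 0.464
```

```bash

python3 -m pendant '[{"x":0,"y":0,"z":0.007,"rx":0,"ry":0,"rz":0,"jaw":0.2},{"x":0,"y":0,"z":0.013,"rx":0,"ry":0,"rz":0,"jaw":0.2},{"x":0,"y":0,"z":0.013,"rx":0,"ry":0,"rz":0,"jaw":0.2}]'
```

```text
t: 23.4
eef_pos: [509.9, 382.8, 240.8]
tcp_rot: [3.141, -0.0, 1.99]
ft_force: [-4.9, -4.2, 15.8]
opening: 0.464
```

```bash

python3 -m pendant '[{"x":0,"y":0,"z":-0.005,"rx":0,"ry":0,"rz":0,"jaw":0.5},{"x":0,"y":0,"z":-0.005,"rx":0,"ry":0,"rz":0,"jaw":0.8},{"x":0,"y":0,"z":-0.005,"rx":0,"ry":0,"rz":0,"jaw":0.8},{"x":0,"y":0,"z":-0.005,"rx":0,"ry":0,"rz":0,"jaw":0.8},{"x":0,"y":0,"z":-0.2,"rx":0,"ry":0,"rz":0,"jaw":0.8},{"x":0,"y":0,"z":-0.5,"rx":0,"ry":0,"rz":0,"jaw":0.8},{"x":0,"y":0,"z":-0.8,"rx":0,"ry":0,"rz":0,"jaw":1},{"x":0,"y":0,"z":-1,"rx":0,"ry":0,"rz":0,"jaw":1},{"x":0,"y":0,"z":-1,"rx":0,"ry":0,"rz":0,"jaw":1}]'
python3 - <<'E'
from h import *
snap("wrist","w12"); c=snap("top","t12"); crop(c,"t12a",280,145,430,255,5); s=snap("scene","s12")
import pickle; pickle.dump(c,open("t12.pkl","wb"));pickle.dump(s,open("s12.pkl","wb"))
E
```

```text
t: 24.52
eef_pos: [510.0, 383.0, 391.1]
tcp_rot: [3.137, -0.001, 1.99]
ft_force: [0.6, -0.1, -0.3]
opening: 0.99
```

View pics/w12.png

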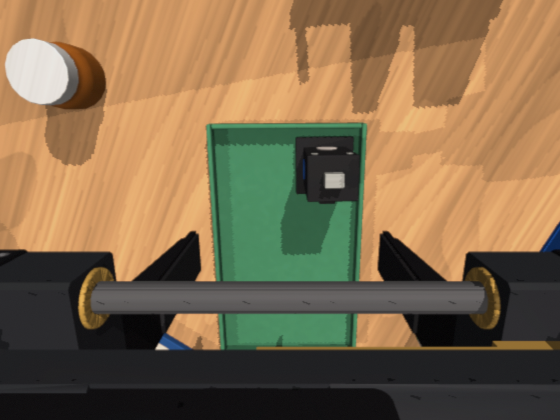

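View pics/t12a.png

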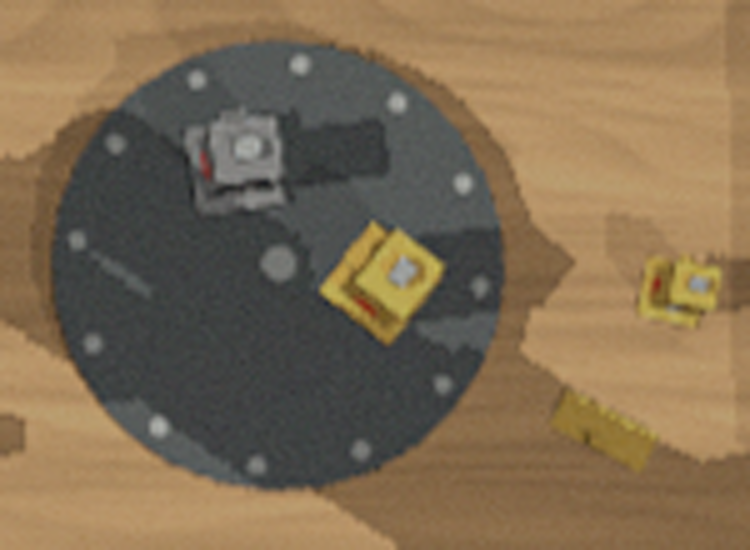

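View pics/s12.png

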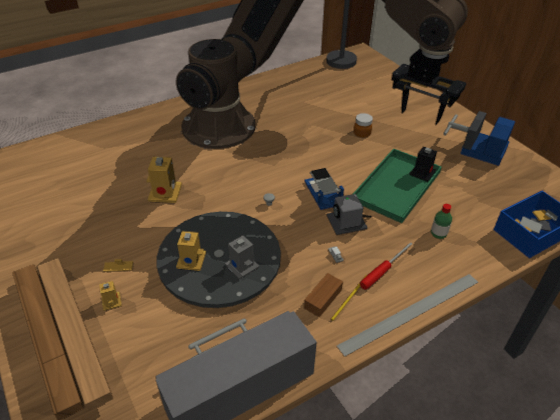

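```bash
python3 - <<'E'
from h import *
c=env.read_camera("wrist"); import pickle; pickle.dump(c,open("w12.pkl","wb")); crop(c,"w12a",200,110,380,260,4)
s=load("s12.pkl"); crop(s,"s12a",340,130,460,230,6)
E
```

```text
(no output)
```

View pics/w12a.png

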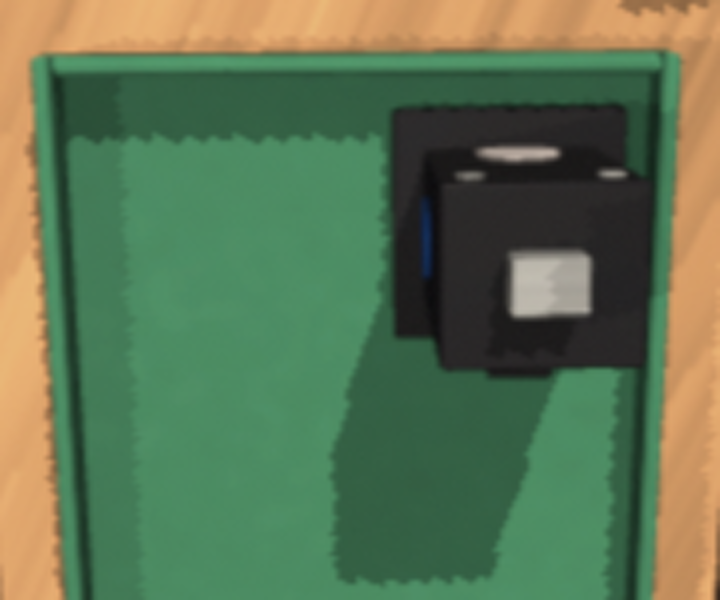

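View pics/s12a.png

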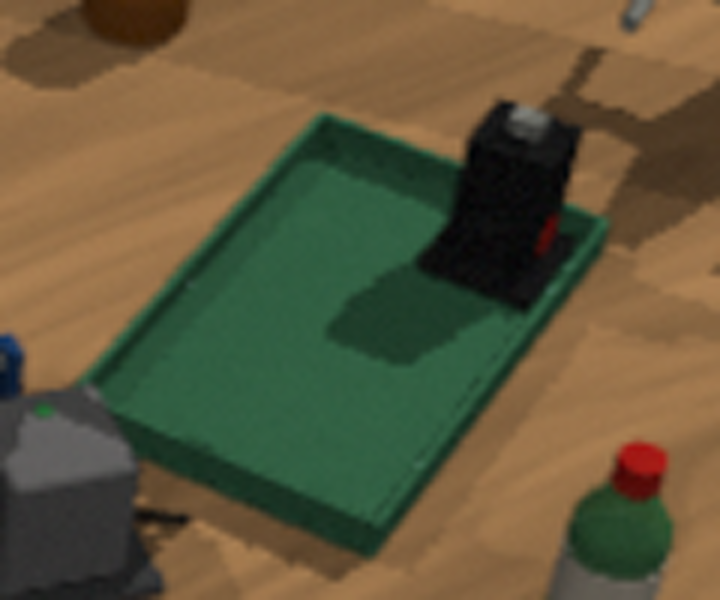

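```bash

python3 -m pendant '[{"x":-0.4,"y":0.16,"z":0,"rx":0,"ry":0,"rz":0.2,"jaw":1},{"x":-0.8,"y":0.32,"z":0,"rx":0,"ry":0,"rz":0.4,"jaw":1},{"x":-0.95,"y":0.42,"z":0,"rx":0,"ry":0,"rz":0.54,"jaw":1},{"x":-0.95,"y":0.42,"z":0,"rx":0,"ry":0,"rz":0.54,"jaw":1}]'
python3 -m pendant '[{"x":-0.4,"y":0,"z":0,"rx":0,"ry":0,"rz":0,"jaw":1},{"x":-0.8,"y":0,"z":0,"rx":0,"ry":0,"rz":0,"jaw":1},{"x":-1,"y":0,"z":0,"rx":0,"ry":0,"rz":0,"jaw":1}]'
python3 -m pendant '[{"x":-0.4,"y":0,"z":0,"rx":0,"ry":0,"rz":0,"jaw":1},{"x":-0.8,"y":0,"z":0,"rx":0,"ry":0,"rz":0,"jaw":1},{"x":-1,"y":0,"z":0,"rx":0,"ry":0,"rz":0,"jaw":1}]'
python3 -m pendant '[{"x":-0.4,"y":0,"z":0,"rx":0,"ry":0,"rz":0.2,"jaw":1},{"x":-0.8,"y":0,"z":0,"rx":0,"ry":0,"rz":0.4,"jaw":1},{"x":-1,"y":0,"z":0,"rx":0,"ry":0,"rz":0.6,"jaw":1},{"x":-1,"y":0,"z":0,"rx":0,"ry":0,"rz":0.8,"jaw":1},{"x":-1,"y":0,"z":0,"rx":0,"ry":0,"rz":0.86,"jaw":1},{"x":-1,"y":0,"z":0,"rx":0,"ry":0,"rz":0.86,"jaw":1}]'
python3 - <<'E'
from h import *
print(delta(523.9,-329.3,340,51.3),env.state()["joints"])
E
```

```text
t: 25.22
eef_pos: [627.0, 276.8, 387.0]
tcp_rot: [-3.14, 0.001, 1.563]
ft_force: [0.7, -0.2, -0.7]
opening: 1.001
t: 25.6
eef_pos: [624.0, 127.0, 388.1]
tcp_rot: [-3.14, 0.0, 1.567]
ft_force: [0.8, 0.3, -0.2]
opening: 1.002
t: 25.98
eef_pos: [623.5, -23.0, 388.1]
tcp_rot: [-3.14, -0.0, 1.567]
ft_force: [-0.3, 0.7, -0.3]
opening: 0.999
t: 26.72
eef_pos: [623.3, -170.5, 388.1]
tcp_rot: [-3.14, 0.0, 0.893]
ft_force: [0.5, 0.5, -0.1]
opening: 0.997
(array([-1.24 ,  0.147,  0.321]), array([-0.002,  0.   , -0.003])) [-3.69212735e-01  5.37196652e-01  1.52210247e+00  2.47688446e-04
  1.08362838e+00  3.08179024e-01]
```

```bash

python3 -m pendant '[{"x":-0.4,"y":0.05,"z":0,"rx":0,"ry":0,"rz":0,"jaw":1},{"x":-0.8,"y":0.1,"z":0,"rx":0,"ry":0,"rz":0,"jaw":1},{"x":-1,"y":0.15,"z":0,"rx":0,"ry":0,"rz":0,"jaw":1}]'
python3 -m pendant '[{"x":-0.24,"y":0,"z":0,"rx":0,"ry":0,"rz":0,"jaw":1},{"x":-0.24,"y":0,"z":0,"rx":0,"ry":0,"rz":0,"jaw":1},{"x":-0.24,"y":0,"z":0,"rx":0,"ry":0,"rz":0,"jaw":1},{"x":-0.24,"y":0,"z":0,"rx":0,"ry":0,"rz":0,"jaw":1}]'
python3 - <<'E'
from h import *
print(delta(523.9,-329.3,264,51.3)); snap("wrist","w13")
E
```

```text
t: 27.1
eef_pos: [545.3, -303.5, 388.5]
tcp_rot: [-3.141, 0.0, 0.892]
ft_force: [0.2, 0.3, 0.2]
opening: 1.001
t: 27.6
eef_pos: [524.6, -329.3, 388.7]
tcp_rot: [-3.141, -0.0, 0.893]
ft_force: [-0.4, 0.2, 0.0]
opening: 0.996
(array([-0.003, -0.003,  0.831]), array([-0.   , -0.   , -0.003]))
```

View pics/w13.png

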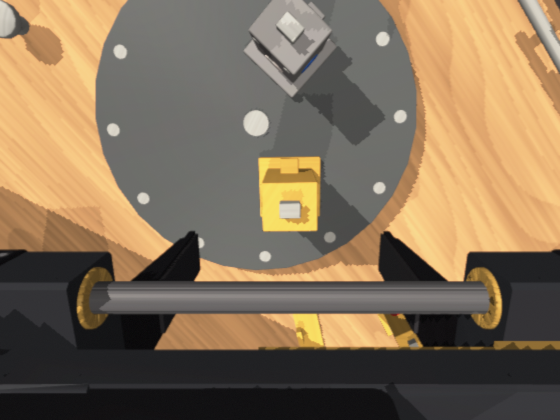

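```bash

python3 -m pendant '[{"x":0,"y":0,"z":0.25,"rx":0,"ry":0,"rz":0,"jaw":0.8},{"x":0,"y":0,"z":0.5,"rx":0,"ry":0,"rz":0,"jaw":0.8},{"x":0,"y":0,"z":0.75,"rx":0,"ry":0,"rz":0,"jaw":0.8},{"x":0,"y":0,"z":0.83,"rx":0,"ry":0,"rz":0,"jaw":0.75},{"x":0,"y":0,"z":0.83,"rx":0,"ry":0,"rz":0,"jaw":0.2},{"x":0,"y":0,"z":0.83,"rx":0,"ry":0,"rz":0,"jaw":0.2},{"x":0,"y":0,"z":0.83,"rx":0,"ry":0,"rz":0,"jaw":0.2},{"x":0,"y":0,"z":0.83,"rx":0,"ry":0,"rz":0,"jaw":0.2},{"x":0,"y":0,"z":0.83,"rx":0,"ry":0,"rz":0,"jaw":0.2},{"x":0,"y":0,"z":0.83,"rx":0,"ry":0,"rz":0,"jaw":0.2}]'
python3 -m pendant '[{"x":0,"y":0,"z":0,"rx":0,"ry":0,"rz":0,"jaw":0.2},{"x":0,"y":0,"z":0,"rx":0,"ry":0,"rz":0,"jaw":0.2},{"x":0,"y":0,"z":-0.1,"rx":0,"ry":0,"rz":0,"jaw":0.2},{"x":0,"y":0,"z":-0.1,"rx":0,"ry":0,"rz":0.23,"jaw":0.2},{"x":0,"y":0,"z":-0.1,"rx":0,"ry":0,"rz":0.46,"jaw":0.2},{"x":0,"y":0,"z":-0.1,"rx":0,"ry":0,"rz":0.7,"jaw":0.2},{"x":0,"y":0,"z":-0.1,"rx":0,"ry":0,"rz":1,"jaw":0.2},{"x":0,"y":0,"z":-0.1,"rx":0,"ry":0,"rz":1,"jaw":0.2},{"x":0,"y":0,"z":-0.1,"rx":0,"ry":0,"rz":1,"jaw":0.2}]'
python3 - <<'E'
from h import *
print(delta(518,-315,264,0),env.state()["joints"][5]); snap("wrist","w14")
E
```

```text
t: 28.9
eef_pos: [524.1, -330.3, 265.4]
tcp_rot: [3.14, -0.0, 0.891]
ft_force: [0.3, 0.7, 6.7]
opening: 0.46
t: 30.02
eef_pos: [523.9, -330.3, 279.9]
tcp_rot: [3.141, -0.0, 0.106]
ft_force: [0.5, -0.9, -2.3]
opening: 0.463
(array([-0.029, -0.106,  0.106]), array([ 0.   , -0.   ,  0.135])) 0.7958792899952796
```

View pics/w14.png

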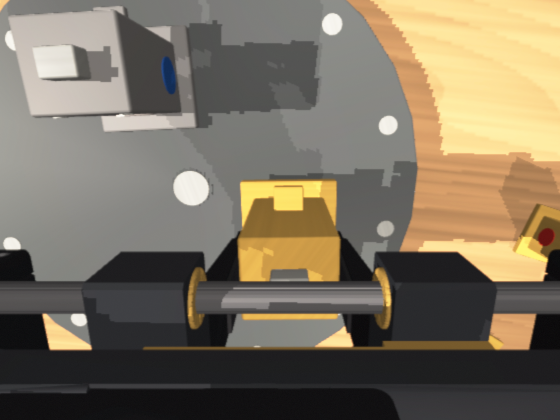

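```bash

python3 -m pendant '[{"x":0,"y":-0.1,"z":0,"rx":0,"ry":0,"rz":0.13,"jaw":0.2},{"x":0,"y":-0.1,"z":0.05,"rx":0,"ry":0,"rz":0.13,"jaw":0.2},{"x":0,"y":-0.1,"z":0.095,"rx":0,"ry":0,"rz":0.13,"jaw":0.2},{"x":0,"y":-0.1,"z":0.1,"rx":0,"ry":0,"rz":0.13,"jaw":0.2},{"x":0,"y":-0.1,"z":0.1,"rx":0,"ry":0,"rz":0.13,"jaw":0.2}]'

```

```text
t: 30.7
eef_pos: [522.6, -315.6, 264.7]
tcp_rot: [3.142, -0.001, 0.005]
ft_force: [-0.6, 3.0, 6.7]
opening: 0.463
```

Contact made; release, lift and turn to 180°.

```bash

python3 -m pendant '[{"x":0,"y":0,"z":0,"rx":0,"ry":0,"rz":0,"jaw":0.6},{"x":0,"y":0,"z":0,"rx":0,"ry":0,"rz":0,"jaw":0.8},{"x":0,"y":0,"z":0,"rx":0,"ry":0,"rz":0,"jaw":0.8},{"x":0,"y":0,"z":0,"rx":0,"ry":0,"rz":0,"jaw":0.8},{"x":0,"y":0,"z":-0.2,"rx":0,"ry":0,"rz":0,"jaw":0.8},{"x":0,"y":0,"z":-0.5,"rx":0,"ry":0,"rz":0,"jaw":0.8},{"x":0,"y":0,"z":-0.7,"rx":0,"ry":0,"rz":-0.2,"jaw":0.8},{"x":0,"y":0,"z":-0.7,"rx":0,"ry":0,"rz":-0.4,"jaw":0.8},{"x":0,"y":0,"z":-0.7,"rx":0,"ry":0,"rz":-0.6,"jaw":0.8},{"x":0,"y":0,"z":-0.7,"rx":0,"ry":0,"rz":-0.8,"jaw":0.8}]'
python3 -m pendant '[{"x":0,"y":0,"z":0,"rx":0,"ry":0,"rz":-0.23,"jaw":0.8},{"x":0,"y":0,"z":0,"rx":0,"ry":0,"rz":-0.46,"jaw":0.8},{"x":0,"y":0,"z":0,"rx":0,"ry":0,"rz":-0.7,"jaw":0.8},{"x":0,"y":0,"z":0,"rx":0,"ry":0,"rz":-0.95,"jaw":0.8},{"x":0,"y":0,"z":0,"rx":0,"ry":0,"rz":-1,"jaw":0.8}]'
python3 -m pendant '[{"x":0,"y":0,"z":0,"rx":0,"ry":0,"rz":-0.23,"jaw":0.8},{"x":0,"y":0,"z":0,"rx":0,"ry":0,"rz":-0.46,"jaw":0.8},{"x":0,"y":0,"z":0,"rx":0,"ry":0,"rz":-0.7,"jaw":0.8},{"x":0,"y":0,"z":0,"rx":0,"ry":0,"rz":-0.95,"jaw":0.8},{"x":0,"y":0,"z":0,"rx":0,"ry":0,"rz":-1,"jaw":0.8}]'
python3 -m pendant '[{"x":0,"y":0,"z":0,"rx":0,"ry":0,"rz":-0.23,"jaw":0.8},{"x":0,"y":0,"z":0,"rx":0,"ry":0,"rz":-0.46,"jaw":0.8},{"x":0,"y":0,"z":0,"rx":0,"ry":0,"rz":-0.7,"jaw":0.8},{"x":0,"y":0,"z":0,"rx":0,"ry":0,"rz":-0.95,"jaw":0.8},{"x":0,"y":0,"z":0,"rx":0,"ry":0,"rz":-1,"jaw":0.8}]'
python3 - <<'E'
from h import *
print(delta(522.6,-315.6,264,180.3),env.state()["joints"][5])
E
```

```text
t: 31.95
eef_pos: [522.3, -315.4, 369.4]
tcp_rot: [3.141, -0.0, 0.637]
ft_force: [0.2, -0.2, 0.4]
opening: 0.799
t: 32.58
eef_pos: [522.4, -315.4, 369.2]
tcp_rot: [-3.142, -0.0, 1.421]
ft_force: [-0.8, 0.1, -0.0]
opening: 0.8
t: 33.2
eef_pos: [522.4, -315.4, 369.2]
tcp_rot: [3.142, -0.0, 2.206]
ft_force: [-0.1, 0.3, -0.3]
opening: 0.799
t: 33.83
eef_pos: [522.4, -315.4, 369.3]
tcp_rot: [3.141, -0.0, 2.991]
ft_force: [-0.3, -0.5, -0.2]
opening: 0.802
(array([-0.002, -0.001,  0.702]), array([ 0.   , -0.   , -0.198])) -2.0720901506673135
```

```bash

python3 -m pendant '[{"x":0,"y":0,"z":0,"rx":0,"ry":0,"rz":-0.15,"jaw":0.8},{"x":0,"y":0,"z":0,"rx":0,"ry":0,"rz":-0.15,"jaw":0.8},{"x":0,"y":0,"z":0,"rx":0,"ry":0,"rz":-0.15,"jaw":0.8}]'
python3 - <<'E'
from h import *
print(delta(522.6,-315.6,264.5,180.3),env.state()["joints"][5]); snap("wrist","w15")
E
```

```text
t: 34.2
eef_pos: [522.4, -315.4, 369.3]
tcp_rot: [3.141, 0.0, 3.103]
ft_force: [0.4, 0.5, -0.1]
opening: 0.801
(array([-0.002, -0.002,  0.699]), array([ 0.   ,  0.   , -0.056])) -2.1837569545549864
```

View pics/w15.png

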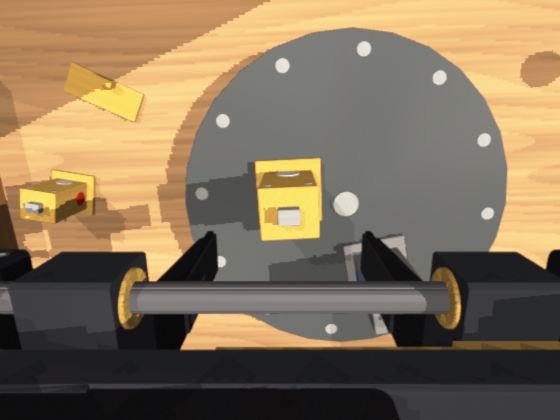

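```bash

python3 -m pendant '[{"x":0,"y":0,"z":0.25,"rx":0,"ry":0,"rz":-0.05,"jaw":0.8},{"x":0,"y":0,"z":0.5,"rx":0,"ry":0,"rz":-0.05,"jaw":0.8},{"x":0,"y":0,"z":0.7,"rx":0,"ry":0,"rz":-0.05,"jaw":0.75},{"x":0,"y":0,"z":0.7,"rx":0,"ry":0,"rz":-0.05,"jaw":0.75},{"x":0,"y":0,"z":0.7,"rx":0,"ry":0,"rz":-0.05,"jaw":0.2},{"x":0,"y":0,"z":0.7,"rx":0,"ry":0,"rz":-0.05,"jaw":0.2},{"x":0,"y":0,"z":0.7,"rx":0,"ry":0,"rz":-0.05,"jaw":0.2},{"x":0,"y":0,"z":0.7,"rx":0,"ry":0,"rz":-0.05,"jaw":0.2},{"x":0,"y":0,"z":0.7,"rx":0,"ry":0,"rz":-0.05,"jaw":0.2},{"x":0,"y":0,"z":0.7,"rx":0,"ry":0,"rz":-0.05,"jaw":0.2}]'
python3 -m pendant '[{"x":0,"y":0,"z":0,"rx":0,"ry":0,"rz":0,"jaw":0.2},{"x":0,"y":0,"z":0,"rx":0,"ry":0,"rz":0,"jaw":0.2},{"x":0,"y":0,"z":-0.3,"rx":0,"ry":0,"rz":0,"jaw":0.2},{"x":0,"y":0,"z":-0.6,"rx":0,"ry":0,"rz":0,"jaw":0.2},{"x":0,"y":0,"z":-0.7,"rx":0,"ry":0,"rz":0,"jaw":0.2},{"x":0,"y":0,"z":-0.7,"rx":0,"ry":0,"rz":0,"jaw":0.2}]'
python3 - <<'E'
from h import *
print(delta(530,-160,368,164.4)); c=snap("wrist","w16"); crop(c,"w16a",220,160,360,260,5)
E
```

```text
t: 35.5
eef_pos: [522.5, -315.4, 265.1]
tcp_rot: [-3.141, 0.001, -3.139]
ft_force: [-1.0, 0.5, 6.3]
opening: 0.463
t: 36.25
eef_pos: [522.2, -315.2, 369.3]
tcp_rot: [-3.141, 0.001, -3.138]
ft_force: [-0.8, -0.1, -3.1]
opening: 0.462
(array([-0.055,  1.035,  0.008]), array([-0.   ,  0.001,  0.351]))
```

View pics/w16a.png

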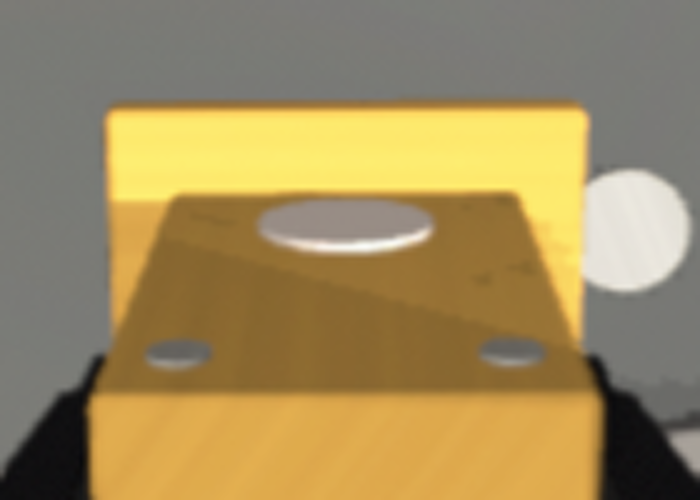

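```bash

python3 -m pendant '[{"x":-0.02,"y":0.3,"z":0,"rx":0,"ry":0,"rz":0.1,"jaw":0.2},{"x":-0.04,"y":0.6,"z":0,"rx":0,"ry":0,"rz":0.2,"jaw":0.2},{"x":-0.05,"y":0.9,"z":0,"rx":0,"ry":0,"rz":0.35,"jaw":0.2},{"x":-0.05,"y":1,"z":0,"rx":0,"ry":0,"rz":0.35,"jaw":0.2}]'
python3 - <<'E'
from h import *
print(delta(561.2,5.2,300,164.4))
E
```

```text
t: 36.8
eef_pos: [529.2, -163.3, 367.5]
tcp_rot: [3.141, -0.003, 2.871]
ft_force: [0.5, -0.1, -2.8]
opening: 0.46
(array([0.093, 1.139, 0.451]), array([ 0.001, -0.004,  0.002]))
```

```bash

python3 -m pendant '[{"x":0.03,"y":0.35,"z":0.15,"rx":0,"ry":0,"rz":0,"jaw":0.2},{"x":0.06,"y":0.65,"z":0.35,"rx":0,"ry":0,"rz":0,"jaw":0.2},{"x":0.08,"y":0.85,"z":0.6,"rx":0,"ry":0,"rz":0,"jaw":0.2},{"x":0.09,"y":1,"z":0.71,"rx":0,"ry":0,"rz":0,"jaw":0.2},{"x":0.09,"y":1,"z":0.71,"rx":0,"ry":0,"rz":0,"jaw":0.2}]'
python3 - <<'E'
from h import *
print(delta(561.2,5.2,261,164.4))
E
```

```text
t: 37.42
eef_pos: [556.6, -16.5, 260.5]
tcp_rot: [-3.141, -0.004, 2.873]
ft_force: [1.3, -0.4, -2.6]
opening: 0.456
(array([ 0.009,  0.148, -0.004]), array([-0.001, -0.005,  0.004]))
```

```bash

python3 -m pendant '[{"x":0.009,"y":0.08,"z":-0.004,"rx":0,"ry":0,"rz":0.004,"jaw":0.2},{"x":0.009,"y":0.148,"z":-0.004,"rx":0,"ry":0,"rz":0.004,"jaw":0.2},{"x":0.009,"y":0.148,"z":-0.004,"rx":0,"ry":0,"rz":0.004,"jaw":0.2},{"x":0.009,"y":0.148,"z":-0.004,"rx":0,"ry":0,"rz":0.004,"jaw":0.2}]'
python3 - <<'E'
from h import *
print(delta(561.2,5.2,261,164.4)); c=snap("wrist","w17")
E
```

```text
t: 37.92
eef_pos: [561.3, 4.3, 263.7]
tcp_rot: [3.141, 0.001, 2.867]
ft_force: [-0.2, -0.8, -2.6]
opening: 0.458
(array([0.002, 0.005, 0.018]), array([ 0.   ,  0.001, -0.003]))
```

View pics/w17.png

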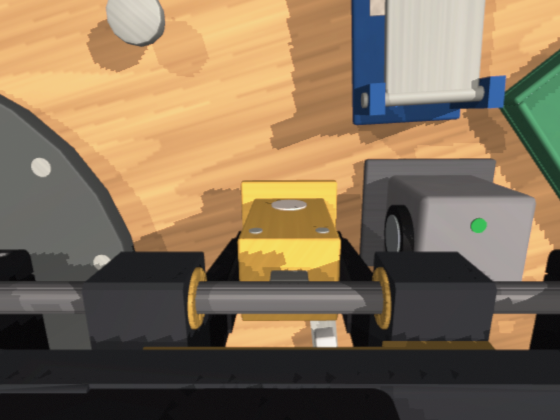

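```bash

python3 -m pendant '[{"x":0.002,"y":0.005,"z":0.016,"rx":0,"ry":0,"rz":0,"jaw":0.2},{"x":0.002,"y":0.005,"z":0.016,"rx":0,"ry":0,"rz":0,"jaw":0.2},{"x":0.002,"y":0.005,"z":0.016,"rx":0,"ry":0,"rz":0,"jaw":0.2}]'
python3 -m pendant '[{"x":0,"y":0,"z":0,"rx":0,"ry":0,"rz":0,"jaw":0.2},{"x":0,"y":0,"z":0,"rx":0,"ry":0,"rz":0,"jaw":0.2},{"x":0,"y":0,"z":0,"rx":0,"ry":0,"rz":0,"jaw":0.2},{"x":0,"y":0,"z":0,"rx":0,"ry":0,"rz":0,"jaw":0.2},{"x":0,"y":0,"z":0,"rx":0,"ry":0,"rz":0,"jaw":0.2},{"x":0,"y":0,"z":0,"rx":0,"ry":0,"rz":0,"jaw":0.2},{"x":0,"y":0,"z":0,"rx":0,"ry":0,"rz":0,"jaw":0.2},{"x":0,"y":0,"z":0,"rx":0,"ry":0,"rz":0,"jaw":0.2},{"x":0,"y":0,"z":0,"rx":0,"ry":0,"rz":0,"jaw":0.2},{"x":0,"y":0,"z":0,"rx":0,"ry":0,"rz":0,"jaw":0.2}]'
python3 -m pendant '[{"x":0,"y":0,"z":0,"rx":0,"ry":0,"rz":0,"jaw":0.2},{"x":0,"y":0,"z":0,"rx":0,"ry":0,"rz":0,"jaw":0.2},{"x":0,"y":0.007,"z":0,"rx":0,"ry":0,"rz":0.23,"jaw":0.2},{"x":0,"y":0.013,"z":0,"rx":0,"ry":0,"rz":0.46,"jaw":0.2},{"x":0,"y":0.013,"z":0,"rx":0,"ry":0,"rz":0.7,"jaw":0.2},{"x":0,"y":0.013,"z":0,"rx":0,"ry":0,"rz":0.93,"jaw":0.2},{"x":0,"y":0.013,"z":0,"rx":0,"ry":0,"rz":1,"jaw":0.2}]'
python3 -m pendant '[{"x":0,"y":0,"z":0,"rx":0,"ry":0,"rz":0.23,"jaw":0.2},{"x":0,"y":0,"z":0,"rx":0,"ry":0,"rz":0.46,"jaw":0.2},{"x":0,"y":0,"z":0,"rx":0,"ry":0,"rz":0.7,"jaw":0.2},{"x":0,"y":0,"z":0,"rx":0,"ry":0,"rz":0.93,"jaw":0.2},{"x":0,"y":0,"z":0,"rx":0,"ry":0,"rz":1,"jaw":0.2},{"x":0,"y":0,"z":0,"rx":0,"ry":0,"rz":1,"jaw":0.2},{"x":0,"y":0,"z":0,"rx":0,"ry":0,"rz":1,"jaw":0.2}]'
python3 - <<'E'
from h import *
print(delta(561.7,7.1,261,74.4)); c=snap("wrist","w18")
E
```

```text
t: 38.35
eef_pos: [561.2, 5.2, 261.0]
tcp_rot: [3.142, -0.0, 2.867]
ft_force: [0.5, -0.8, -2.1]
opening: 0.459
t: 39.6
eef_pos: [561.2, 5.3, 261.0]
tcp_rot: [3.141, 0.0, 2.867]
ft_force: [-0.3, -1.0, -2.3]
opening: 0.458
t: 40.48
eef_pos: [561.8, 7.2, 261.0]
tcp_rot: [3.142, -0.0, 2.078]
ft_force: [-0.1, -0.4, -2.4]
opening: 0.459
t: 41.35
eef_pos: [561.8, 7.2, 261.0]
tcp_rot: [-3.142, -0.0, 1.297]
ft_force: [0.1, 0.3, -3.0]
opening: 0.465
(array([-0.001, -0.   ,  0.   ]), array([-0.   , -0.   , -0.002]))
```

View pics/w18.png

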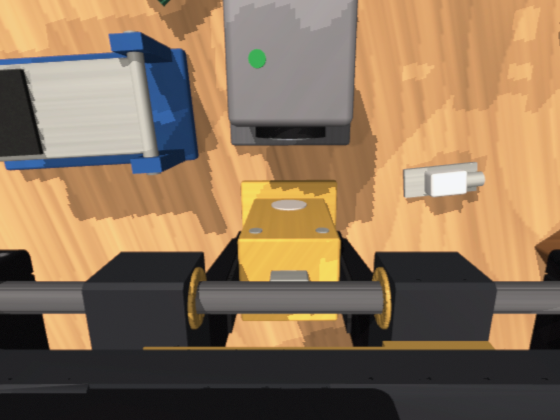

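Good: white faces the lens squarely. Hold, then turn to blue.

```bash

python3 -m pendant '[{"x":0,"y":0,"z":0,"rx":0,"ry":0,"rz":0,"jaw":0.2},{"x":0,"y":0,"z":0,"rx":0,"ry":0,"rz":0,"jaw":0.2},{"x":0,"y":0,"z":0,"rx":0,"ry":0,"rz":0,"jaw":0.2},{"x":0,"y":0,"z":0,"rx":0,"ry":0,"rz":0,"jaw":0.2},{"x":0,"y":0,"z":0,"rx":0,"ry":0,"rz":0,"jaw":0.2},{"x":0,"y":0,"z":0,"rx":0,"ry":0,"rz":0,"jaw":0.2},{"x":0,"y":0,"z":0,"rx":0,"ry":0,"rz":0,"jaw":0.2},{"x":0,"y":0,"z":0,"rx":0,"ry":0,"rz":0,"jaw":0.2},{"x":0,"y":0,"z":0,"rx":0,"ry":0,"rz":0,"jaw":0.2},{"x":0,"y":0,"z":0,"rx":0,"ry":0,"rz":0,"jaw":0.2}]'
python3 -m pendant '[{"x":0,"y":0,"z":0,"rx":0,"ry":0,"rz":0,"jaw":0.2},{"x":0,"y":0,"z":0,"rx":0,"ry":0,"rz":0,"jaw":0.2},{"x":-0.007,"y":0,"z":0,"rx":0,"ry":0,"rz":0.23,"jaw":0.2},{"x":-0.013,"y":0,"z":0,"rx":0,"ry":0,"rz":0.46,"jaw":0.2},{"x":-0.013,"y":0,"z":0,"rx":0,"ry":0,"rz":0.7,"jaw":0.2},{"x":-0.013,"y":0,"z":0,"rx":0,"ry":0,"rz":0.93,"jaw":0.2},{"x":-0.013,"y":0,"z":0,"rx":0,"ry":0,"rz":1,"jaw":0.2}]'
python3 -m pendant '[{"x":0,"y":0,"z":0,"rx":0,"ry":0,"rz":0.23,"jaw":0.2},{"x":0,"y":0,"z":0,"rx":0,"ry":0,"rz":0.46,"jaw":0.2},{"x":0,"y":0,"z":0,"rx":0,"ry":0,"rz":0.7,"jaw":0.2},{"x":0,"y":0,"z":0,"rx":0,"ry":0,"rz":0.93,"jaw":0.2},{"x":0,"y":0,"z":0,"rx":0,"ry":0,"rz":1,"jaw":0.2},{"x":0,"y":0,"z":0,"rx":0,"ry":0,"rz":1,"jaw":0.2},{"x":0,"y":0,"z":0,"rx":0,"ry":0,"rz":1,"jaw":0.2}]'
python3 - <<'E'
from h import *
print(delta(561.2,5.2,261,-15.6)); c=snap("wrist","w19")
E
```

```text
t: 42.65
eef_pos: [561.8, 7.2, 261.0]
tcp_rot: [3.142, -0.0, 1.296]
ft_force: [-0.1, -0.3, -2.4]
opening: 0.461
t: 43.52
eef_pos: [561.2, 5.3, 261.0]
tcp_rot: [-3.142, -0.0, 0.507]
ft_force: [-0.1, 0.6, -1.8]
opening: 0.461
t: 44.4
eef_pos: [561.2, 5.3, 261.0]
tcp_rot: [-3.141, -0.0, -0.274]
ft_force: [-0.0, 0.2, -2.8]
opening: 0.46
(array([0.   , 0.001, 0.   ]), array([-0.   , -0.   , -0.002]))
```

View pics/w19.png

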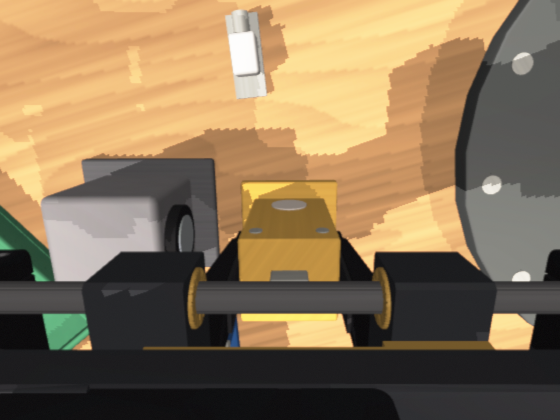

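```bash

python3 -m pendant '[{"x":0,"y":0,"z":0,"rx":0,"ry":0,"rz":0,"jaw":0.2},{"x":0,"y":0,"z":0,"rx":0,"ry":0,"rz":0,"jaw":0.2},{"x":0,"y":0,"z":0,"rx":0,"ry":0,"rz":0,"jaw":0.2},{"x":0,"y":0,"z":0,"rx":0,"ry":0,"rz":0,"jaw":0.2},{"x":0,"y":0,"z":0,"rx":0,"ry":0,"rz":0,"jaw":0.2},{"x":0,"y":0,"z":0,"rx":0,"ry":0,"rz":0,"jaw":0.2},{"x":0,"y":0,"z":0,"rx":0,"ry":0,"rz":0,"jaw":0.2},{"x":0,"y":0,"z":0,"rx":0,"ry":0,"rz":0,"jaw":0.2},{"x":0,"y":0,"z":0,"rx":0,"ry":0,"rz":0,"jaw":0.2},{"x":0,"y":0,"z":0,"rx":0,"ry":0,"rz":0,"jaw":0.2}]'
python3 -m pendant '[{"x":0,"y":0,"z":0,"rx":0,"ry":0,"rz":0,"jaw":0.2},{"x":0,"y":0,"z":-0.3,"rx":0,"ry":0,"rz":0,"jaw":0.2},{"x":0,"y":0,"z":-0.6,"rx":0,"ry":0,"rz":-0.23,"jaw":0.2},{"x":0,"y":0,"z":-0.7,"rx":0,"ry":0,"rz":-0.46,"jaw":0.2},{"x":0,"y":0,"z":-0.7,"rx":0,"ry":0,"rz":-0.7,"jaw":0.2},{"x":0,"y":0,"z":-0.7,"rx":0,"ry":0,"rz":-0.93,"jaw":0.2},{"x":0,"y":0,"z":-0.7,"rx":0,"ry":0,"rz":-1,"jaw":0.2}]'
python3 - <<'E'
from h import *
c=load("w12.pkl"); T=lambda x,y:(200+x/4,110+y/4)
p=[T(393,107),T(627,107),T(395,337)]
print([at(c,*q,13).round(1) for q in p])
print(delta(540.5,314.5,366,29.4))
E
```

```text
t: 45.7
eef_pos: [561.2, 5.3, 261.0]
tcp_rot: [-3.141, -0.0, -0.275]
ft_force: [0.1, -0.5, -2.5]
opening: 0.464
t: 46.58
eef_pos: [561.1, 5.3, 366.1]
tcp_rot: [-3.142, -0.0, 0.514]
ft_force: [-0.5, -0.7, -2.8]
opening: 0.46
[array([498.5, 430.7,  13. ]), array([552.4, 454.8,  13. ]), array([523.7, 376.6,  13. ])]
(array([ 8.940e-01, -1.862e+00,  1.000e-03]), array([-0.   , -0.   ,  0.001]))
```

```bash

python3 -m pendant '[{"x":0.14,"y":-0.3,"z":0,"rx":0,"ry":0,"rz":-0.23,"jaw":0.2},{"x":0.28,"y":-0.6,"z":0,"rx":0,"ry":0,"rz":-0.46,"jaw":0.2},{"x":0.4,"y":-0.85,"z":0,"rx":0,"ry":0,"rz":-0.7,"jaw":0.2},{"x":0.48,"y":-1,"z":0,"rx":0,"ry":0,"rz":-0.93,"jaw":0.2},{"x":0.48,"y":-1,"z":0,"rx":0,"ry":0,"rz":-1,"jaw":0.2}]'
python3 - <<'E'
from h import *
print(delta(540.5,314.5,300,114.2))
E
```

```text
t: 47.2
eef_pos: [550.4, 173.2, 365.9]
tcp_rot: [-3.141, -0.0, 1.302]
ft_force: [-0.7, -0.5, -3.0]
opening: 0.459
(array([ 0.891, -0.314,  0.44 ]), array([-0.  , -0.  , -0.88]))
```

```bash

python3 -m pendant '[{"x":0.3,"y":-0.1,"z":0,"rx":0,"ry":0,"rz":-0.23,"jaw":0.2},{"x":0.6,"y":-0.2,"z":0,"rx":0,"ry":0,"rz":-0.46,"jaw":0.2},{"x":0.89,"y":-0.31,"z":0.1,"rx":0,"ry":0,"rz":-0.7,"jaw":0.2},{"x":0.89,"y":-0.31,"z":0.25,"rx":0,"ry":0,"rz":-0.88,"jaw":0.2},{"x":0.89,"y":-0.31,"z":0.44,"rx":0,"ry":0,"rz":-0.88,"jaw":0.2},{"x":0.89,"y":-0.31,"z":0.44,"rx":0,"ry":0,"rz":-0.88,"jaw":0.2}]'
python3 - <<'E'
from h import *
print(delta(540.5,314.5,242,114.2)); snap("wrist","w20")
E
```

```text
t: 47.95
eef_pos: [541.9, 312.5, 298.3]
tcp_rot: [-3.138, -0.0, 1.987]
ft_force: [-0.2, -0.3, -2.5]
opening: 0.462
(array([ 0.016, -0.002,  0.375]), array([-0.005, -0.   , -0.008]))
```

View pics/w20.png

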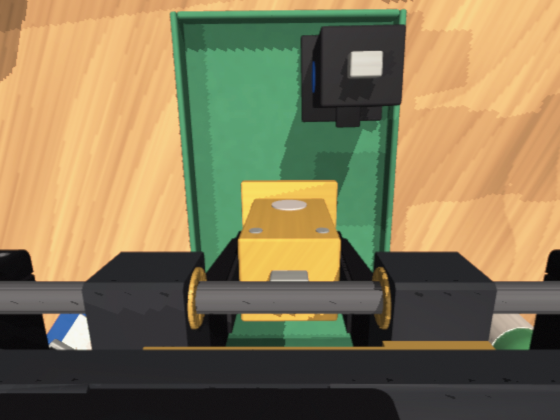

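```bash

python3 -m pendant '[{"x":0.01,"y":0,"z":0.15,"rx":0,"ry":0,"rz":0,"jaw":0.2},{"x":0.016,"y":0,"z":0.3,"rx":0,"ry":0,"rz":0,"jaw":0.2},{"x":0.016,"y":0,"z":0.35,"rx":0,"ry":0,"rz":0,"jaw":0.2},{"x":0.016,"y":0,"z":0.37,"rx":0,"ry":0,"rz":0,"jaw":0.2},{"x":0.016,"y":0,"z":0.375,"rx":0,"ry":0,"rz":0,"jaw":0.2},{"x":0.016,"y":0,"z":0.375,"rx":0,"ry":0,"rz":0,"jaw":0.2}]'
```

```text
t: 48.75
eef_pos: [541.4, 314.7, 244.5]
tcp_rot: [3.141, -0.0, 1.987]
ft_force: [0.6, -0.4, -3.2]
opening: 0.461
```

```bash

python3 -m pendant '[{"x":0,"y":0,"z":0.01,"rx":0,"ry":0,"rz":0,"jaw":0.2},{"x":0,"y":0,"z":0.018,"rx":0,"ry":0,"rz":0,"jaw":0.2},{"x":0,"y":0,"z":0.018,"rx":0,"ry":0,"rz":0,"jaw":0.2}]'
```

```text
t: 49.12
eef_pos: [541.3, 314.7, 242.1]
tcp_rot: [3.141, -0.0, 1.987]
ft_force: [-1.6, -1.6, 8.3]
opening: 0.46
```

Contact. Release and rise a little, then look.

```bash

python3 -m pendant '[{"x":0,"y":0,"z":0,"rx":0,"ry":0,"rz":0,"jaw":0.5},{"x":0,"y":0,"z":0,"rx":0,"ry":0,"rz":0,"jaw":0.7},{"x":0,"y":0,"z":0,"rx":0,"ry":0,"rz":0,"jaw":0.8},{"x":0,"y":0,"z":0,"rx":0,"ry":0,"rz":0,"jaw":0.8},{"x":0,"y":0,"z":-0.2,"rx":0,"ry":0,"rz":0,"jaw":0.8},{"x":0,"y":0,"z":-0.5,"rx":0,"ry":0,"rz":0,"jaw":0.8},{"x":0,"y":0,"z":-0.8,"rx":0,"ry":0,"rz":0,"jaw":1},{"x":0,"y":0,"z":-0.9,"rx":0,"ry":0,"rz":0,"jaw":1},{"x":0,"y":0,"z":-0.9,"rx":0,"ry":0,"rz":0,"jaw":1}]'
python3 - <<'E'
from h import *
snap("wrist","w21"); c=snap("top","t21"); crop(c,"t21a",280,145,430,255,5)
E
```

```text
t: 50.25
eef_pos: [541.1, 314.6, 376.4]
tcp_rot: [3.141, -0.0, 1.987]
ft_force: [0.4, -0.9, -0.9]
opening: 0.994
```

View pics/w21.png

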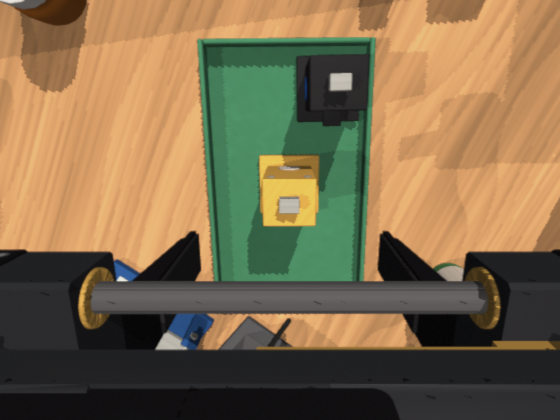

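View pics/t21a.png

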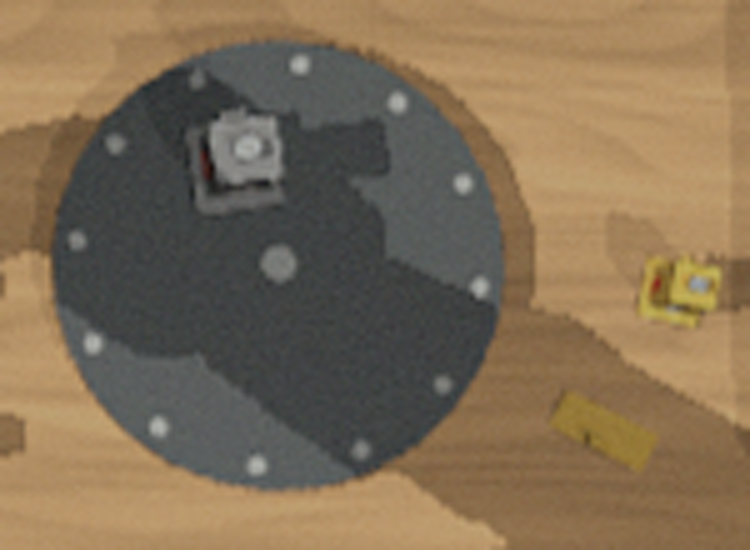

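```bash

python3 -m pendant '[{"x":-0.35,"y":-0.2,"z":0,"rx":0,"ry":0,"rz":0.1,"jaw":1},{"x":-0.7,"y":-0.3,"z":0,"rx":0,"ry":0,"rz":0.3,"jaw":1},{"x":-0.95,"y":-0.4,"z":0,"rx":0,"ry":0,"rz":0.54,"jaw":1},{"x":-0.95,"y":-0.4,"z":0,"rx":0,"ry":0,"rz":0.54,"jaw":1}]'
python3 -m pendant '[{"x":-0.4,"y":0.05,"z":0,"rx":0,"ry":0,"rz":-0.23,"jaw":1},{"x":-0.8,"y":0.2,"z":0,"rx":0,"ry":0,"rz":-0.46,"jaw":1},{"x":-1,"y":0.3,"z":0,"rx":0,"ry":0,"rz":-0.7,"jaw":1},{"x":-1,"y":0.3,"z":0,"rx":0,"ry":0,"rz":-0.93,"jaw":1},{"x":-1,"y":0.3,"z":0,"rx":0,"ry":0,"rz":-1,"jaw":1}]'
python3 - <<'E'
from h import *
print(delta(603.5,-230.3,376,188.6)); 
E
```

```text
t: 50.85
eef_pos: [544.2, 157.9, 374.5]
tcp_rot: [-3.139, 0.001, 1.558]
ft_force: [0.2, -0.1, 0.9]
opening: 0.998
t: 51.48
eef_pos: [588.2, 10.0, 374.5]
tcp_rot: [-3.14, -0.002, 2.354]
ft_force: [0.9, -0.6, -0.3]
opening: 0.998
(array([-1.208, -1.058, -0.011]), array([-0.   , -0.003, -1.194]))
```

```bash

python3 -m pendant '[{"x":-0.3,"y":-0.28,"z":0,"rx":0,"ry":0,"rz":-0.23,"jaw":1},{"x":-0.6,"y":-0.56,"z":0,"rx":0,"ry":0,"rz":-0.46,"jaw":1},{"x":-0.9,"y":-0.84,"z":0,"rx":0,"ry":0,"rz":-0.7,"jaw":1},{"x":-1,"y":-1,"z":0,"rx":0,"ry":0,"rz":-0.93,"jaw":1},{"x":-1,"y":-1,"z":0,"rx":0,"ry":0,"rz":-1,"jaw":1}]'
python3 - <<'E'
from h import *
print(delta(603.5,-230.3,376,188.6)); 
E
```

```text
t: 52.1
eef_pos: [586.2, -204.0, 374.3]
tcp_rot: [3.141, -0.002, 3.137]
ft_force: [-0.4, 0.7, -0.6]
opening: 0.999
(array([-0.116, -0.175, -0.012]), array([ 0.001, -0.002, -0.196]))
```

```bash

python3 -m pendant '[{"x":-0.116,"y":-0.175,"z":0,"rx":0,"ry":0,"rz":-0.19,"jaw":1},{"x":-0.116,"y":-0.175,"z":0,"rx":0,"ry":0,"rz":-0.19,"jaw":1},{"x":-0.116,"y":-0.175,"z":0,"rx":0,"ry":0,"rz":-0.19,"jaw":1},{"x":-0.116,"y":-0.175,"z":0,"rx":0,"ry":0,"rz":-0.19,"jaw":1}]'
python3 - <<'E'
from h import *
print(delta(603.5,-230.3,264.5,188.6)); snap("wrist","w22")
E
```

```text
t: 52.6
eef_pos: [603.3, -227.8, 375.7]
tcp_rot: [3.141, -0.001, -3.0]
ft_force: [-0.6, -0.5, 0.1]
opening: 1.002
(array([ 0.001, -0.017,  0.741]), array([ 0.001, -0.001, -0.011]))
```

View pics/w22.png

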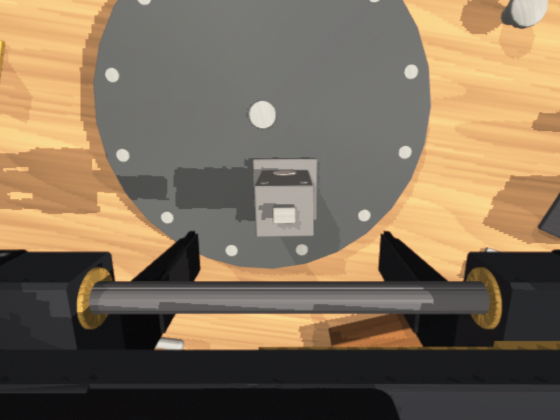

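```bash

python3 -m pendant '[{"x":0,"y":-0.017,"z":0.2,"rx":0,"ry":0,"rz":-0.01,"jaw":0.8},{"x":0,"y":-0.017,"z":0.45,"rx":0,"ry":0,"rz":-0.01,"jaw":0.8},{"x":0,"y":-0.017,"z":0.7,"rx":0,"ry":0,"rz":-0.01,"jaw":0.8},{"x":0,"y":-0.017,"z":0.74,"rx":0,"ry":0,"rz":-0.01,"jaw":0.75},{"x":0,"y":-0.017,"z":0.74,"rx":0,"ry":0,"rz":-0.01,"jaw":0.2},{"x":0,"y":-0.017,"z":0.74,"rx":0,"ry":0,"rz":-0.01,"jaw":0.2},{"x":0,"y":-0.017,"z":0.74,"rx":0,"ry":0,"rz":-0.01,"jaw":0.2},{"x":0,"y":-0.017,"z":0.74,"rx":0,"ry":0,"rz":-0.01,"jaw":0.2},{"x":0,"y":-0.017,"z":0.74,"rx":0,"ry":0,"rz":-0.01,"jaw":0.2},{"x":0,"y":-0.017,"z":0.74,"rx":0,"ry":0,"rz":-0.01,"jaw":0.2}]'
python3 -m pendant '[{"x":0,"y":0,"z":0,"rx":0,"ry":0,"rz":0,"jaw":0.2},{"x":0,"y":0,"z":0,"rx":0,"ry":0,"rz":0,"jaw":0.2},{"x":0,"y":0,"z":-0.3,"rx":0,"ry":0,"rz":0,"jaw":0.2},{"x":0,"y":0,"z":-0.5,"rx":0,"ry":0,"rz":0,"jaw":0.2},{"x":0,"y":0,"z":-0.5,"rx":0,"ry":0,"rz":0,"jaw":0.2},{"x":0,"y":0,"z":-0.5,"rx":0,"ry":0,"rz":0,"jaw":0.2}]'
python3 - <<'E'
from h import *
print(delta(561.2,5.2,340,164.4)); c=snap("wrist","w23"); crop(c,"w23a",220,160,360,260,5)
E
```

```text
t: 53.9
eef_pos: [603.8, -231.3, 266.2]
tcp_rot: [-3.141, 0.001, -2.992]
ft_force: [-0.9, 0.1, 7.1]
opening: 0.462
t: 54.65
eef_pos: [603.4, -231.2, 338.8]
tcp_rot: [3.14, -0.001, -2.992]
ft_force: [0.5, 0.3, -2.3]
opening: 0.459
(array([ 0.044,  1.6  , -0.006]), array([ 0.001, -0.002,  0.537]))
```

View pics/w23a.png

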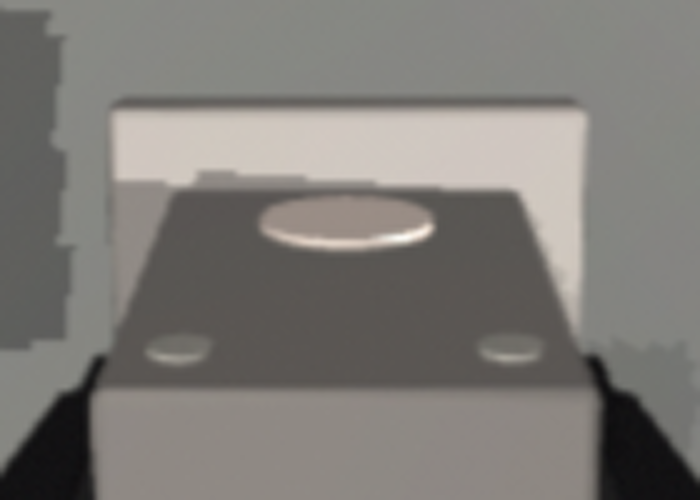

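```bash

python3 -m pendant '[{"x":0.01,"y":0.3,"z":0,"rx":0,"ry":0,"rz":0.1,"jaw":0.2},{"x":0.02,"y":0.6,"z":0,"rx":0,"ry":0,"rz":0.3,"jaw":0.2},{"x":0.03,"y":0.9,"z":0,"rx":0,"ry":0,"rz":0.5,"jaw":0.2},{"x":0.03,"y":1,"z":0,"rx":0,"ry":0,"rz":0.53,"jaw":0.2},{"x":0.03,"y":1,"z":0,"rx":0,"ry":0,"rz":0.53,"jaw":0.2}]'
python3 - <<'E'
from h import *
print(delta(561.2,5.2,262,164.4))
E
```

```text
t: 55.32
eef_pos: [576.9, -82.7, 339.0]
tcp_rot: [3.142, -0.002, 2.877]
ft_force: [0.1, -0.6, -3.3]
opening: 0.459
(array([0.253, 0.538, 0.514]), array([ 0.   , -0.002,  0.009]))
```

```bash

python3 -m pendant '[{"x":0.1,"y":0.15,"z":0.2,"rx":0,"ry":0,"rz":0,"jaw":0.2},{"x":0.2,"y":0.3,"z":0.4,"rx":0,"ry":0,"rz":0.01,"jaw":0.2},{"x":0.253,"y":0.42,"z":0.5,"rx":0,"ry":0,"rz":0.01,"jaw":0.2},{"x":0.253,"y":0.5,"z":0.512,"rx":0,"ry":0,"rz":0.01,"jaw":0.2},{"x":0.253,"y":0.538,"z":0.512,"rx":0,"ry":0,"rz":0.01,"jaw":0.2},{"x":0.253,"y":0.538,"z":0.512,"rx":0,"ry":0,"rz":0.01,"jaw":0.2},{"x":0.253,"y":0.538,"z":0.512,"rx":0,"ry":0,"rz":0.01,"jaw":0.2}]'
python3 - <<'E'
from h import *
print(delta(561.2,5.2,262,164.4)); c=snap("wrist","w24")
E
```

```text
t: 56.2
eef_pos: [561.8, 3.7, 263.7]
tcp_rot: [3.141, 0.001, 2.866]
ft_force: [0.4, 0.3, -3.0]
opening: 0.458
(array([0.007, 0.008, 0.012]), array([ 0.   ,  0.001, -0.004]))
```

View pics/w24.png

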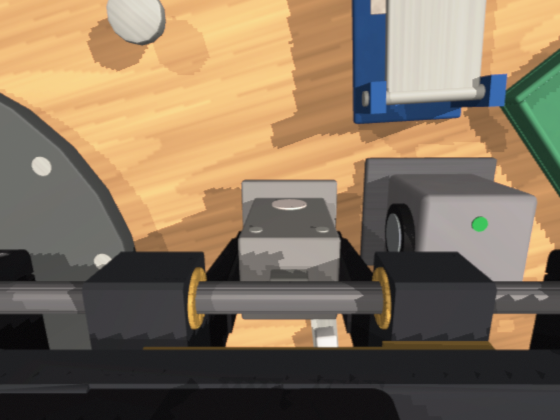

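```bash

python3 -m pendant '[{"x":0.005,"y":0.006,"z":0.01,"rx":0,"ry":0,"rz":0,"jaw":0.2},{"x":0.005,"y":0.006,"z":0.01,"rx":0,"ry":0,"rz":0,"jaw":0.2},{"x":0.005,"y":0.006,"z":0.01,"rx":0,"ry":0,"rz":0,"jaw":0.2}]'
python3 -m pendant '[{"x":0,"y":0,"z":0,"rx":0,"ry":0,"rz":0,"jaw":0.2},{"x":0,"y":0,"z":0,"rx":0,"ry":0,"rz":0,"jaw":0.2},{"x":0,"y":0,"z":0,"rx":0,"ry":0,"rz":0,"jaw":0.2},{"x":0,"y":0,"z":0,"rx":0,"ry":0,"rz":0,"jaw":0.2},{"x":0,"y":0,"z":0,"rx":0,"ry":0,"rz":0,"jaw":0.2},{"x":0,"y":0,"z":0,"rx":0,"ry":0,"rz":0,"jaw":0.2},{"x":0,"y":0,"z":0,"rx":0,"ry":0,"rz":0,"jaw":0.2},{"x":0,"y":0,"z":0,"rx":0,"ry":0,"rz":0,"jaw":0.2},{"x":0,"y":0,"z":0,"rx":0,"ry":0,"rz":0,"jaw":0.2},{"x":0,"y":0,"z":0,"rx":0,"ry":0,"rz":0,"jaw":0.2}]'
python3 -m pendant '[{"x":0,"y":0,"z":0,"rx":0,"ry":0,"rz":0,"jaw":0.2},{"x":0,"y":0,"z":0,"rx":0,"ry":0,"rz":0,"jaw":0.2},{"x":0,"y":0.007,"z":0,"rx":0,"ry":0,"rz":0.23,"jaw":0.2},{"x":0,"y":0.013,"z":0,"rx":0,"ry":0,"rz":0.46,"jaw":0.2},{"x":0,"y":0.013,"z":0,"rx":0,"ry":0,"rz":0.7,"jaw":0.2},{"x":0,"y":0.013,"z":0,"rx":0,"ry":0,"rz":0.93,"jaw":0.2},{"x":0,"y":0.013,"z":0,"rx":0,"ry":0,"rz":1,"jaw":0.2}]'
python3 -m pendant '[{"x":0,"y":0,"z":0,"rx":0,"ry":0,"rz":0.23,"jaw":0.2},{"x":0,"y":0,"z":0,"rx":0,"ry":0,"rz":0.46,"jaw":0.2},{"x":0,"y":0,"z":0,"rx":0,"ry":0,"rz":0.7,"jaw":0.2},{"x":0,"y":0,"z":0,"rx":0,"ry":0,"rz":0.93,"jaw":0.2},{"x":0,"y":0,"z":0,"rx":0,"ry":0,"rz":1,"jaw":0.2},{"x":0,"y":0,"z":0,"rx":0,"ry":0,"rz":1,"jaw":0.2},{"x":0,"y":0,"z":0,"rx":0,"ry":0,"rz":1,"jaw":0.2}]'
python3 - <<'E'
from h import *
print(delta(561.7,7.1,262,74.4)); c=snap("wrist","w25")
E
```

```text
t: 56.62
eef_pos: [561.2, 5.3, 261.8]
tcp_rot: [3.142, -0.0, 2.867]
ft_force: [0.2, 0.4, -3.1]
opening: 0.464
t: 57.88
eef_pos: [561.2, 5.3, 261.8]
tcp_rot: [3.142, 0.0, 2.867]
ft_force: [-0.5, -0.2, -2.4]
opening: 0.458
t: 58.75
eef_pos: [561.7, 7.2, 261.8]
tcp_rot: [3.141, -0.0, 2.078]
ft_force: [-1.1, 1.0, -2.7]
opening: 0.46
t: 59.62
eef_pos: [561.7, 7.2, 261.8]
tcp_rot: [-3.142, -0.0, 1.297]
ft_force: [-0.3, 0.3, -2.6]
opening: 0.464
(array([-0.001,  0.   , -0.002]), array([-0.   , -0.   , -0.002]))
```

View pics/w25.png

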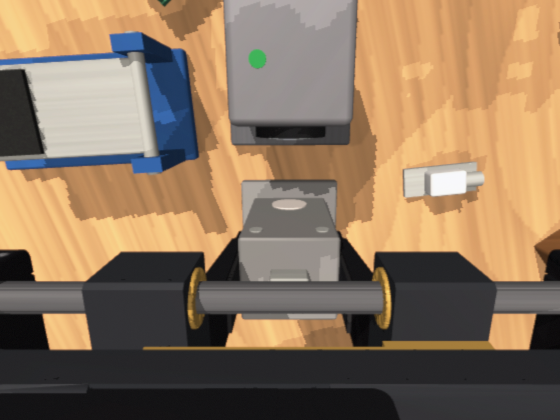

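```bash

python3 -m pendant '[{"x":0,"y":0,"z":0,"rx":0,"ry":0,"rz":0,"jaw":0.2},{"x":0,"y":0,"z":0,"rx":0,"ry":0,"rz":0,"jaw":0.2},{"x":0,"y":0,"z":0,"rx":0,"ry":0,"rz":0,"jaw":0.2},{"x":0,"y":0,"z":0,"rx":0,"ry":0,"rz":0,"jaw":0.2},{"x":0,"y":0,"z":0,"rx":0,"ry":0,"rz":0,"jaw":0.2},{"x":0,"y":0,"z":0,"rx":0,"ry":0,"rz":0,"jaw":0.2},{"x":0,"y":0,"z":0,"rx":0,"ry":0,"rz":0,"jaw":0.2},{"x":0,"y":0,"z":0,"rx":0,"ry":0,"rz":0,"jaw":0.2},{"x":0,"y":0,"z":0,"rx":0,"ry":0,"rz":0,"jaw":0.2},{"x":0,"y":0,"z":0,"rx":0,"ry":0,"rz":0,"jaw":0.2}]'
python3 -m pendant '[{"x":0,"y":0,"z":0,"rx":0,"ry":0,"rz":0,"jaw":0.2},{"x":0,"y":0,"z":0,"rx":0,"ry":0,"rz":0,"jaw":0.2},{"x":-0.007,"y":0,"z":0,"rx":0,"ry":0,"rz":0.23,"jaw":0.2},{"x":-0.013,"y":0,"z":0,"rx":0,"ry":0,"rz":0.46,"jaw":0.2},{"x":-0.013,"y":0,"z":0,"rx":0,"ry":0,"rz":0.7,"jaw":0.2},{"x":-0.013,"y":0,"z":0,"rx":0,"ry":0,"rz":0.93,"jaw":0.2},{"x":-0.013,"y":0,"z":0,"rx":0,"ry":0,"rz":1,"jaw":0.2}]'
python3 -m pendant '[{"x":0,"y":0,"z":0,"rx":0,"ry":0,"rz":0.23,"jaw":0.2},{"x":0,"y":0,"z":0,"rx":0,"ry":0,"rz":0.46,"jaw":0.2},{"x":0,"y":0,"z":0,"rx":0,"ry":0,"rz":0.7,"jaw":0.2},{"x":0,"y":0,"z":0,"rx":0,"ry":0,"rz":0.93,"jaw":0.2},{"x":0,"y":0,"z":0,"rx":0,"ry":0,"rz":1,"jaw":0.2},{"x":0,"y":0,"z":0,"rx":0,"ry":0,"rz":1,"jaw":0.2},{"x":0,"y":0,"z":0,"rx":0,"ry":0,"rz":1,"jaw":0.2}]'
python3 -m pendant '[{"x":0,"y":0,"z":0,"rx":0,"ry":0,"rz":0,"jaw":0.2},{"x":0,"y":0,"z":0,"rx":0,"ry":0,"rz":0,"jaw":0.2},{"x":0,"y":0,"z":0,"rx":0,"ry":0,"rz":0,"jaw":0.2},{"x":0,"y":0,"z":0,"rx":0,"ry":0,"rz":0,"jaw":0.2},{"x":0,"y":0,"z":0,"rx":0,"ry":0,"rz":0,"jaw":0.2},{"x":0,"y":0,"z":0,"rx":0,"ry":0,"rz":0,"jaw":0.2},{"x":0,"y":0,"z":0,"rx":0,"ry":0,"rz":0,"jaw":0.2},{"x":0,"y":0,"z":0,"rx":0,"ry":0,"rz":0,"jaw":0.2},{"x":0,"y":0,"z":0,"rx":0,"ry":0,"rz":0,"jaw":0.2},{"x":0,"y":0,"z":0,"rx":0,"ry":0,"rz":0,"jaw":0.2}]'
python3 - <<'E'
from h import *
print(delta(561.2,5.2,262,-15.6)); c=snap("wrist","w26")
E
```

```text
t: 60.92
eef_pos: [561.7, 7.2, 261.8]
tcp_rot: [-3.142, -0.0, 1.296]
ft_force: [0.0, -0.3, -2.1]
opening: 0.463
t: 61.8
eef_pos: [561.2, 5.3, 261.8]
tcp_rot: [-3.142, -0.0, 0.507]
ft_force: [0.5, -0.8, -3.0]
opening: 0.464
t: 62.68
eef_pos: [561.2, 5.3, 261.8]
tcp_rot: [-3.142, 0.0, -0.274]
ft_force: [-0.1, 0.2, -2.9]
opening: 0.462
t: 63.92
eef_pos: [561.2, 5.3, 261.8]
tcp_rot: [-3.141, -0.0, -0.275]
ft_force: [0.8, -0.4, -3.1]
opening: 0.46
(array([ 0.   ,  0.001, -0.001]), array([-0.   , -0.   , -0.003]))
```

View pics/w26.png

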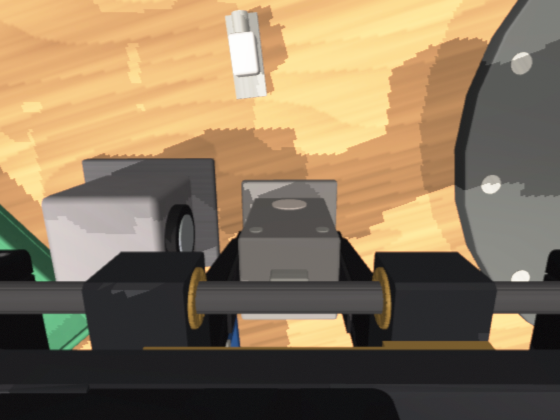

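```bash

python3 -m pendant '[{"x":0,"y":0,"z":0,"rx":0,"ry":0,"rz":0,"jaw":0.2},{"x":0,"y":0,"z":-0.3,"rx":0,"ry":0,"rz":0,"jaw":0.2},{"x":0,"y":0,"z":-0.6,"rx":0,"ry":0,"rz":-0.23,"jaw":0.2},{"x":0,"y":0,"z":-0.7,"rx":0,"ry":0,"rz":-0.46,"jaw":0.2},{"x":0,"y":0,"z":-0.7,"rx":0,"ry":0,"rz":-0.7,"jaw":0.2},{"x":0,"y":0,"z":-0.7,"rx":0,"ry":0,"rz":-0.93,"jaw":0.2},{"x":0,"y":0,"z":-0.7,"rx":0,"ry":0,"rz":-1,"jaw":0.2}]'
python3 -m pendant '[{"x":0.14,"y":-0.25,"z":0,"rx":0,"ry":0,"rz":-0.23,"jaw":0.2},{"x":0.28,"y":-0.5,"z":0,"rx":0,"ry":0,"rz":-0.46,"jaw":0.2},{"x":0.42,"y":-0.75,"z":0,"rx":0,"ry":0,"rz":-0.7,"jaw":0.2},{"x":0.55,"y":-1,"z":0,"rx":0,"ry":0,"rz":-0.93,"jaw":0.2},{"x":0.55,"y":-1,"z":0,"rx":0,"ry":0,"rz":-1,"jaw":0.2}]'
python3 - <<'E'
from h import *
print(delta(571.2,246.1,300,114.2))
E
```

```text
t: 64.85
eef_pos: [561.0, 5.3, 366.8]
tcp_rot: [-3.141, -0.0, 0.514]
ft_force: [-0.3, 0.1, -2.7]
opening: 0.462
t: 65.47
eef_pos: [559.4, 179.0, 366.6]
tcp_rot: [-3.141, -0.0, 1.303]
ft_force: [-0.1, -0.3, -2.3]
opening: 0.459
(array([ 0.452, -0.043,  0.444]), array([-0.   , -0.   , -0.879]))
```

```bash

python3 -m pendant '[{"x":0.15,"y":-0.02,"z":0,"rx":0,"ry":0,"rz":-0.23,"jaw":0.2},{"x":0.3,"y":-0.03,"z":0,"rx":0,"ry":0,"rz":-0.46,"jaw":0.2},{"x":0.452,"y":-0.043,"z":0,"rx":0,"ry":0,"rz":-0.7,"jaw":0.2},{"x":0.452,"y":-0.043,"z":0.2,"rx":0,"ry":0,"rz":-0.88,"jaw":0.2},{"x":0.452,"y":-0.043,"z":0.44,"rx":0,"ry":0,"rz":-0.88,"jaw":0.2},{"x":0.452,"y":-0.043,"z":0.44,"rx":0,"ry":0,"rz":-0.88,"jaw":0.2},{"x":0.452,"y":-0.043,"z":0.44,"rx":0,"ry":0,"rz":-0.88,"jaw":0.2}]'
python3 - <<'E'
from h import *
print(delta(571.2,246.1,243,114.2)); snap("wrist","w27")
E
```

```text
t: 66.35
eef_pos: [572.4, 243.5, 301.9]
tcp_rot: [3.14, 0.0, 1.987]
ft_force: [0.7, -0.5, -2.2]
opening: 0.461
(array([ 0.019, -0.001,  0.393]), array([ 0.002,  0.   , -0.008]))
```

View pics/w27.png

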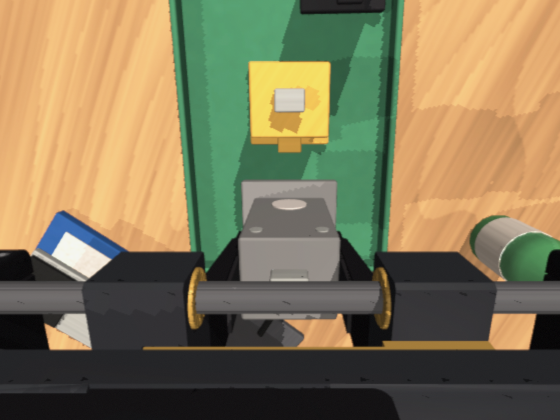

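```bash

python3 -m pendant '[{"x":0.01,"y":0,"z":0.15,"rx":0,"ry":0,"rz":0,"jaw":0.2},{"x":0.015,"y":0,"z":0.3,"rx":0,"ry":0,"rz":0,"jaw":0.2},{"x":0.015,"y":0,"z":0.36,"rx":0,"ry":0,"rz":0,"jaw":0.2},{"x":0.015,"y":0,"z":0.38,"rx":0,"ry":0,"rz":0,"jaw":0.2},{"x":0.015,"y":0,"z":0.385,"rx":0,"ry":0,"rz":0,"jaw":0.2},{"x":0.015,"y":0,"z":0.385,"rx":0,"ry":0,"rz":0,"jaw":0.2}]'
```

```text
t: 67.15
eef_pos: [571.3, 245.6, 243.7]
tcp_rot: [3.14, 0.0, 1.987]
ft_force: [0.8, -0.6, -2.7]
opening: 0.461
```

```bash

python3 -m pendant '[{"x":0,"y":0,"z":0.005,"rx":0,"ry":0,"rz":0,"jaw":0.2},{"x":0,"y":0,"z":0.01,"rx":0,"ry":0,"rz":0,"jaw":0.2},{"x":0,"y":0,"z":0.01,"rx":0,"ry":0,"rz":0,"jaw":0.2}]'
```

```text
t: 67.53
eef_pos: [571.2, 245.6, 243.2]
tcp_rot: [3.14, 0.0, 1.987]
ft_force: [-3.2, -0.3, 11.6]
opening: 0.463
```

```bash

python3 -m pendant '[{"x":0,"y":0,"z":0,"rx":0,"ry":0,"rz":0,"jaw":0.5},{"x":0,"y":0,"z":0,"rx":0,"ry":0,"rz":0,"jaw":0.7},{"x":0,"y":0,"z":0,"rx":0,"ry":0,"rz":0,"jaw":0.8},{"x":0,"y":0,"z":0,"rx":0,"ry":0,"rz":0,"jaw":0.8},{"x":0,"y":0,"z":-0.2,"rx":0,"ry":0,"rz":0,"jaw":0.8},{"x":0,"y":0,"z":-0.5,"rx":0,"ry":0,"rz":0,"jaw":0.8},{"x":0,"y":0,"z":-0.8,"rx":0,"ry":0,"rz":0,"jaw":0.8},{"x":0,"y":0,"z":-0.9,"rx":0,"ry":0,"rz":0,"jaw":0.8},{"x":0,"y":0,"z":-0.9,"rx":0,"ry":0,"rz":0,"jaw":0.8}]'
python3 - <<'E'
from h import *
snap("wrist","w28"); snap("scene","s28"); print(delta(430.4,118.2,350,78.3),env.state()["joints"])
E
```

```text
t: 68.65
eef_pos: [571.0, 245.5, 376.8]
tcp_rot: [3.14, 0.0, 1.987]
ft_force: [0.0, -0.5, -0.6]
opening: 0.797
(array([-0.397, -1.2  ,  0.169]), array([-0.003,  0.   ,  0.79 ])) [ 2.99790732e-01  5.15730223e-01  1.60140368e+00  8.29843177e-05
  1.02646969e+00 -1.16545997e-01]
```

View pics/w28.png

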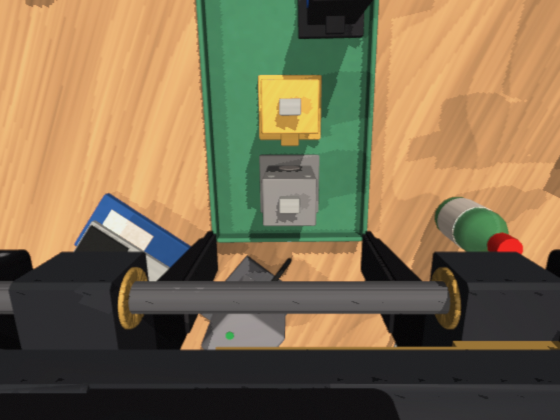

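View pics/s28.png

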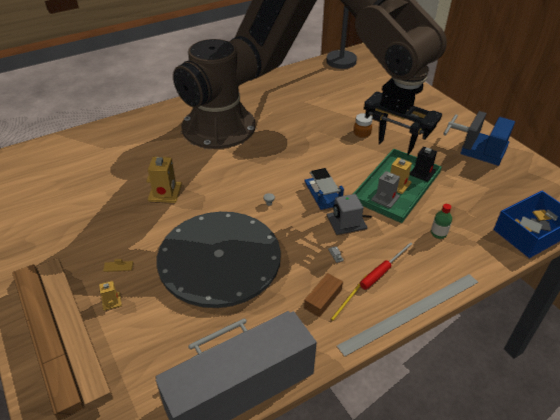

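```bash

python3 -m pendant '[{"x":-0.1,"y":-0.3,"z":0,"rx":0,"ry":0,"rz":0.2,"jaw":0.4},{"x":-0.2,"y":-0.6,"z":0,"rx":0,"ry":0,"rz":0.4,"jaw":0},{"x":-0.3,"y":-0.85,"z":0,"rx":0,"ry":0,"rz":0.6,"jaw":0},{"x":-0.35,"y":-1,"z":0,"rx":0,"ry":0,"rz":0.78,"jaw":0},{"x":-0.35,"y":-1,"z":0,"rx":0,"ry":0,"rz":0.78,"jaw":0},{"x":-0.35,"y":-1,"z":0,"rx":0,"ry":0,"rz":0.78,"jaw":0},{"x":-0.35,"y":-1,"z":0,"rx":0,"ry":0,"rz":0.78,"jaw":0}]'
python3 - <<'E'
from h import *
print(delta(430.4,118.2,350,78.3)); snap("wrist","w29")
E
```

```text
t: 69.62
eef_pos: [455.8, 137.4, 376.1]
tcp_rot: [-3.141, 0.0, 1.377]
ft_force: [-0.1, 0.5, 0.1]
opening: 0.123
(array([-0.158, -0.141,  0.174]), array([-0.001,  0.   ,  0.013]))
```

View pics/w29.png

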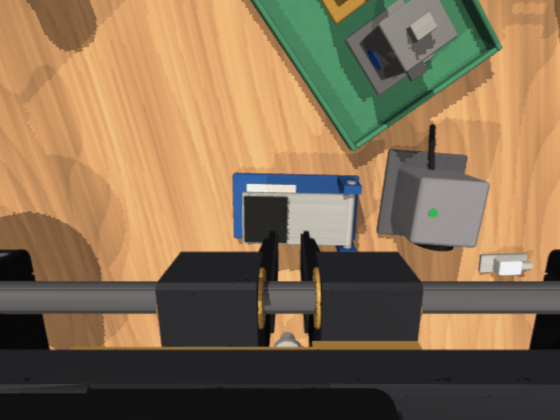

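```bash

python3 - <<'E'
from h import *
c=env.read_camera("wrist"); p=[at(c,*q,52) for q in [(246,196),(288,196),(288,243),(244,243)]]; print(np.round(p,1),np.mean(p,0).round(1))
E
python3 -m pendant '[{"x":-0.1,"y":-0.1,"z":0,"rx":0,"ry":0,"rz":0.01,"jaw":0},{"x":-0.158,"y":-0.141,"z":0.17,"rx":0,"ry":0,"rz":0.01,"jaw":0},{"x":-0.158,"y":-0.141,"z":0.4,"rx":0,"ry":0,"rz":0.01,"jaw":0},{"x":-0.158,"y":-0.141,"z":0.7,"rx":0,"ry":0,"rz":0.01,"jaw":0},{"x":-0.158,"y":-0.141,"z":0.8,"rx":0,"ry":0,"rz":0.01,"jaw":0},{"x":-0.158,"y":-0.141,"z":0.8,"rx":0,"ry":0,"rz":0.01,"jaw":0}]'
python3 - <<'E'
from h import *
print(delta(430.4,118.2,242,78.3)); snap("wrist","w30"); s=snap("scene","s30"); crop(s,"s30a",280,130,420,240,5)
E
```

```text
[[416.7 143.8  52. ]
 [454.1 136.5  52. ]
 [445.3  92.   52. ]
 [404.7  99.9  52. ]] [430.2 118.1  52. ]
t: 70.47
eef_pos: [430.0, 117.9, 255.6]
tcp_rot: [-3.139, 0.001, 1.367]
ft_force: [0.0, 0.9, 1.7]
opening: 0.004
(array([0.002, 0.003, 0.09 ]), array([-0.003,  0.001,  0.001]))
```

View pics/w30.png

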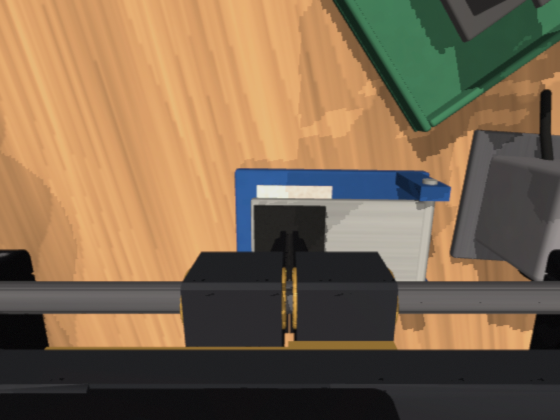

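View pics/s30a.png

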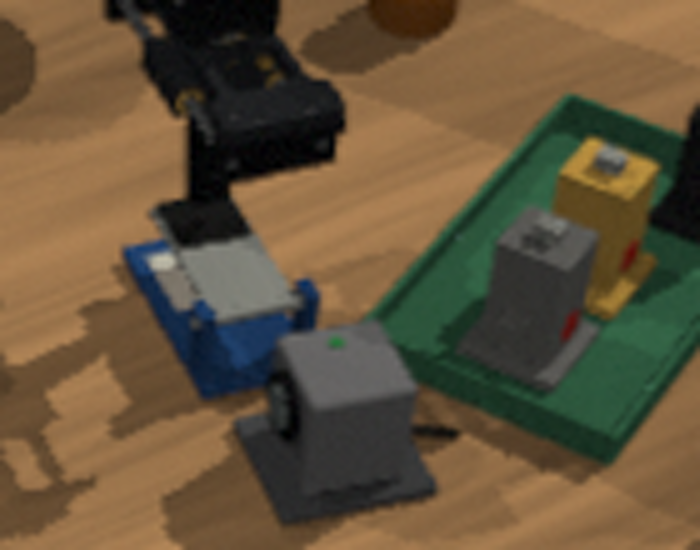

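```bash

python3 -m pendant '[{"x":0,"y":0,"z":0.06,"rx":0,"ry":0,"rz":0,"jaw":0},{"x":0,"y":0,"z":0.12,"rx":0,"ry":0,"rz":0,"jaw":0},{"x":0,"y":0,"z":0.17,"rx":0,"ry":0,"rz":0,"jaw":0},{"x":0,"y":0,"z":0.22,"rx":0,"ry":0,"rz":0,"jaw":0},{"x":0,"y":0,"z":0.23,"rx":0,"ry":0,"rz":0,"jaw":0},{"x":0,"y":0,"z":0.23,"rx":0,"ry":0,"rz":0,"jaw":0}]'
```

```text
t: 71.32
eef_pos: [430.6, 117.7, 222.3]
tcp_rot: [3.139, -0.001, 1.367]
ft_force: [2.0, -1.2, 11.1]
opening: 0.006
```

```bash

python3 -m pendant '[{"x":0,"y":0,"z":0.015,"rx":0,"ry":0,"rz":0,"jaw":0},{"x":0,"y":0,"z":0.03,"rx":0,"ry":0,"rz":0,"jaw":0},{"x":0,"y":0,"z":0.03,"rx":0,"ry":0,"rz":0,"jaw":0}]'
```

```text
t: 71.7
eef_pos: [430.7, 117.6, 219.2]
tcp_rot: [3.136, -0.002, 1.367]
ft_force: [-0.7, -3.7, 36.9]
opening: 0.005
```

```bash

python3 -m pendant '[{"x":0,"y":0,"z":-0.003,"rx":0,"ry":0,"rz":0,"jaw":0},{"x":0,"y":0,"z":-0.003,"rx":0,"ry":0,"rz":0,"jaw":0},{"x":0,"y":0,"z":-0.003,"rx":0,"ry":0,"rz":0,"jaw":0},{"x":0,"y":0,"z":-0.003,"rx":0,"ry":0,"rz":0,"jaw":0},{"x":0,"y":0,"z":-0.003,"rx":0,"ry":0,"rz":0,"jaw":0},{"x":0,"y":0,"z":-0.003,"rx":0,"ry":0,"rz":0,"jaw":0},{"x":0,"y":0,"z":-0.003,"rx":0,"ry":0,"rz":0,"jaw":0},{"x":0,"y":0,"z":-0.003,"rx":0,"ry":0,"rz":0,"jaw":0}]'
python3 - <<'E'
from h import *
s=snap("scene","s31"); crop(s,"s31a",280,130,420,240,5)
E
```

```text
t: 72.7
eef_pos: [430.7, 117.6, 219.4]
tcp_rot: [3.136, -0.002, 1.367]
ft_force: [-0.1, -3.3, 29.0]
opening: 0.002
```

View pics/s31a.png

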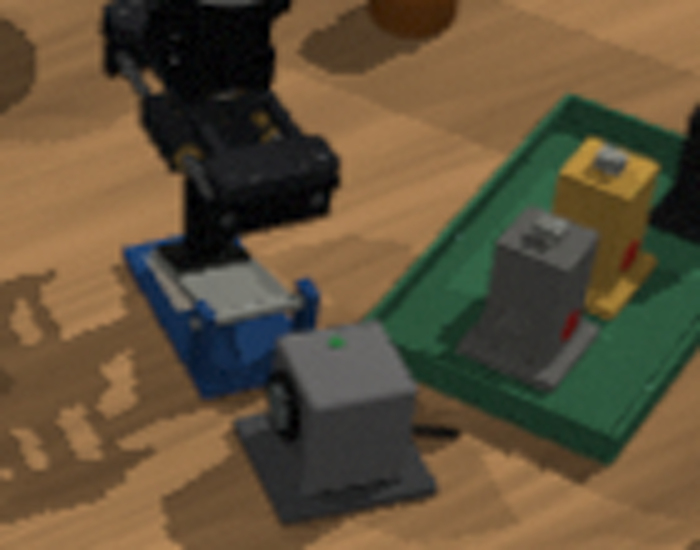

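Treadle is on its stop (29 N against an 11 N spring). Release upward smoothly.

```bash

python3 -m pendant '[{"x":0,"y":0,"z":-0.07,"rx":0,"ry":0,"rz":0,"jaw":0},{"x":0,"y":0,"z":-0.14,"rx":0,"ry":0,"rz":0,"jaw":0},{"x":0,"y":0,"z":-0.22,"rx":0,"ry":0,"rz":0,"jaw":0},{"x":0,"y":0,"z":-0.5,"rx":0,"ry":0,"rz":0,"jaw":0},{"x":0,"y":0,"z":-0.8,"rx":0,"ry":0,"rz":0,"jaw":0},{"x":0,"y":0,"z":-1,"rx":0,"ry":0,"rz":0,"jaw":0},{"x":0,"y":0,"z":-1,"rx":0,"ry":0,"rz":0,"jaw":0},{"x":0,"y":0,"z":-1,"rx":0,"ry":0,"rz":0,"jaw":0}]'
python3 - <<'E'
from h import *
s=snap("scene","s32"); crop(s,"s32a",280,110,440,240,4.5); snap("top","t32")
E
```

```text
t: 73.75
eef_pos: [429.6, 117.7, 367.3]
tcp_rot: [-3.141, 0.0, 1.367]
ft_force: [-0.3, -0.1, -0.2]
opening: 0.004
```

View pics/s32a.png

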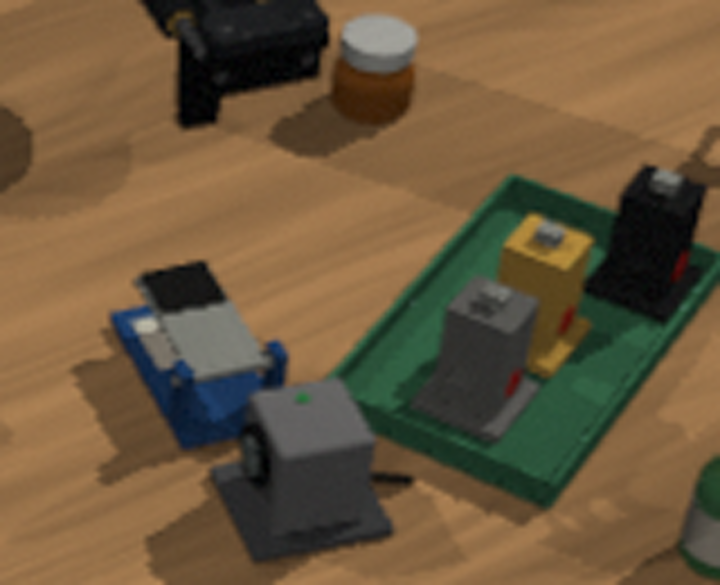

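View pics/t32.png

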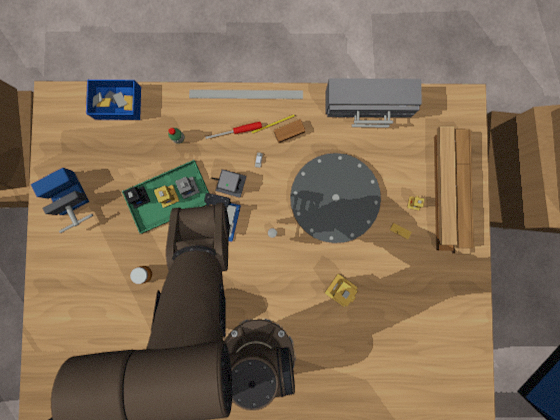

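The treadle is back up, all three latches stand in the tray, and the bystanders are where they were. I'm handing the job in.

```bash
python3 -c "
from cell import env
print(env.job_done())"
```

```text
the job is handed in; nothing more can be done
None
```

The job is done and handed in at about 74 s; handing it in gave no verdict. All three latches were present. I read the black, then the middle-sized brass, then the nickel. Each showed red, white and blue to the lens for more than 1 s per spot, and each was then stood in the tray.

**Reading:** The reader's foot, seen from the wrist camera, lay within about 3 mm of where it should be, and the arm's angle was within 0.5° during the holds. No contact with the reader showed in the force readings. The reader gives no signal I could see, so the readings rest on this geometry.

**Brass latch:** The last joint could not turn far enough from its starting yaw. I set it back on the turntable turned by about 51° and gripped it again before reading.

**Black latch:** After I released it in the tray, the picture showed it about 4 cm to one side, against the tray wall. I took this as the announced knock. It stands upright on its foot inside the tray, so I left it there.

**Treadle:** I pressed it until the wrist force rose to 37 N, well above the 11 N spring, and held it there at 29 N for a second. The last picture shows it back up.

**Last checks:** The final pictures show three latches upright in the tray, the other things unmoved, and the gripper clear of everything.

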